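# Open the curing box, steady its sprung lid, and hang the specimen rack on the test base

## Robot

A 6-joint arm with a two-finger parallel gripper is mounted at the origin on a cart in front of the work surface, level with it; the furniture and walls round the work are solid. World frame = base frame: x ahead of the robot, y to its left, z up, the work surface at z = 0. Lengths are in m, angles in rad, forces in N, time in s.
With the tool pointing down it reaches from about 0.35 to 0.775 m from the base axis. Payload 7.3 kg.
Tool frame: the origin (TCP) lies at the very end of the fingers, on their centre line; the grasp point (between the pads) lies 19 mm behind it (robot.tcp_to_grasp is the z of the grasp point in the tool frame, in m); z points along the fingers, y is the line along which they close (so a half turn about z gives the same grasp; the last joint's range is limited). The gripper opens to 92 mm and grips with 3 to 60 N. Pads are 19 mm wide; open, the fingers measure 130 mm over their backs; the gripper's body (75 mm by 190 mm) begins 47 mm behind the grasp point.
Start: joints at [-1.464, 0.342, 1.524, -0, 1.275, -0.146], TCP at [0.131, -0.508, 0.227] pointing down, gripper open.
Joint ranges: [-2.53, 2.53], [-0.77, 2.02], [0.04, 2.7], [-1, 4.14], [0.28, 2.66], [-3.11, 3.11]. Speed limits (rad/s): [2.57, 2.57, 3.14, 3.14, 3.14, 3.14].

## Interface

Orientations are given as [roll, pitch, yaw] about the fixed x, y, z axes, in that order (R = Rz(yaw) Ry(pitch) Rx(roll)).
In Python, from cell import monitor, read_camera, get_calibration, job, robot gives the robot as it stands. The module is installed in compiled form; this text tells all that it offers.
- The arm moves only by the tool send_rows, never from a script. Its argument "targets" is a list of rows, each an object with "translation": the shift along the tool's x, y, z in cm, a list of three; "spin": the turn about the tool's z in degrees; "jaw": the opening, from 0 (shut) to 1 (fully open). A call has exactly 5 rows; each row is the pose to reach, as a shift and turn from the pose commanded when the call began, along the tool's axes at that moment; what a row does not reach only later rows make up. A row lasts 1/10 s, in which the tool goes at most 50 mm and 8.59 degrees, less where a joint would pass 70% of its speed; a pose out of reach is approached as far as the arm can. A call with a gripper value outside its range is refused whole. The fingers move at their own pace and stop on an object; "force" is the grip in N (left out, the last holds). Time passes only in rows, so rows that repeat a pose let the fingers close, or fill a call up. It gives the time, the measured TCP pose, the force, the opening and the grip force at its end, in the units of the state.
- monitor.observe(): the state, without advancing time (a new reading comes with each control period).
- read_camera(name): name is "side" or "top"; returns (picture, depth): 384x512x3 uint8, red, green, blue; 384x512 float32, m along the optical axis (not along the pixel's ray), 0 where there is no reading.
- get_calibration(name): a dict with "intrinsics" (3x3 intrinsics, pixels), "origin" and "orientation" of the camera in the world. Camera axes: x right, y up, looking along -z (the intrinsics and any distortion apply to the point x, -y, -z); pixel columns grow to the right and rows downward; lengths in m; the calibration is good to about 2 mm. A picture is of the moment at which its call begins. get_calibration takes no time and is no camera call.
- job.hand_in(): hands the job in; it is judged then, once.
The state is a dict: "time": time; "qpos": joint angles; "qvel": joint speeds; "joint_efforts": joint torques, N m; "tool_pos": TCP position; "tool_rot": TCP orientation; "contact_force": force on the tool from outside, world axes, zero at the start; "torque": the same for the moment, N m; "opening": finger opening in m; "grip_force": force on a finger pad.
Only numpy, scipy, OpenCV 4.12 (cv2) and the standard library are available. Lean on these libraries where they do the work, as an engineer would, in place of code of your own. Each camera call takes 0.05 s, during which the arm holds its last target. There are 200 camera calls.

## Task

The cure is finished. Press the release key of the curing box without forcing it so that the sprung lid pops up, take the lid in the fingers to steady it and swing it over until it rests fully open, without letting it slam back; then lift the specimen rack out and lower it level onto the test base, both sleeves down over the two upright pintles, fully home. Leave the lid standing open and do not disturb the mug, the cup, the weight or the tape.

Things in the scene. Friction and masses are not known exactly. Their poses are not given: they have to be found in the camera images.
- cure_box: Fixed grey curing box 255 (x) x 230 mm (y). Origin: centre of its footprint; x to its back, y to its left; the front faces -x. Chamber under the lid: x -62 to 90 mm, y +-98 mm, floor z 24, rim z 88 mm. In front of the lid a deck (top z 66 mm, out to x -130 mm) with the release key at the right and a display at the left.
- lid: Lid 182 x 228 x 22 mm, 0.28 to 0.44 kg. Origin: middle of its rear hinge line, 100 mm behind the box's origin, z 92 mm; shut, axes as the box's. Opens about its own +y to a stop at 1.75 rad, where it rests leaning back. Unlatched, a spring throws it to 0.3-0.6 rad, where it bobs (no spring above 0.65). Let go, it drops back below about 1.5 rad and falls to the stop above.
- lid_grip (a point): Pinch point on the lid's black grip lug (16 mm thick in y, 20 mm high, sticks out 55 mm from the middle of the lid's front edge): mid-thickness, mid-height, 210 mm from the hinge line along the lid's -x and 8 mm up its z, 32 mm out from the lid's edge, 23 mm short of the lug's end. The deck is 34 mm below it when shut.
- key: Black ribbed rocker key 36 (x) x 40 mm (y) at the right of the deck. Origin: the rocker's pivot, 80 mm in front of and 72 mm to the right of the box's origin, z 45 mm; axes as the box's at rest. Pressing it down draws the latch hook off the lid. The rocker is plastic: rammed against its stop (over 40 N) it breaks.
- key_top (a point): Centre of the key's upper face: 112 mm in front of and 72 mm to the right of the box's origin, z 74 mm at rest, 8 mm proud of the deck. Pressed here it gives at about 2 N, frees the lid after about 4.5 mm at 4 to 5 N, and meets a hard stop after 6 mm; it springs back when let go.
- rack: Loose metal specimen rack, 0.24 to 0.45 kg, in the box at first. Plate 46 (x) x 94 (y) x 6 mm; at each end an upright sleeve (24 mm outside, 13 mm bore right through, 22 mm high), centres 58 mm either side along y. Carrying bar along y: 12 mm wide, 12 high, 90 long, centre 56 mm above the origin; pinch it in the middle across x. Origin: centre of underside. Half a turn makes no difference.
- test_base: Fixed steel plate 96 (x) x 190 (y) x 12 mm on the worktop. Two upright pintles, 9 mm thick, 58 mm either side of its origin along y, each on a shoulder 28 mm across with its top at z 18 mm; they end at z 44 mm, the last 6 mm tapering to a point. Origin: centre of underside. The rack's sleeves go over the pintles and stand on the shoulders.
- seat (a point): Point midway between the pintles at the height of the shoulders (18 mm); the rack's origin is here when it is fully home.
- mug: Ceramic mug, 83 mm wide, 94 mm high; bystander. Origin at its underside.
- cup: White mixing cup, 60 mm wide, 64 mm high; bystander. Origin at its underside.
- weight: Brass 500 g weight, 38 mm wide, 57 mm high; bystander. Origin at its underside.
- masking_tape: Roll of masking tape lying flat, 104 mm wide, 25 mm high; bystander. Origin at its underside.

How it is judged:
By the outcome, as a careful person would: the job done as asked, in the order asked, and still so for the second after the job is handed in, with the robot touching nothing.
It also fails if it takes over 67 s, if anything falls off the work surface, if the arm or the gripper's body presses on something with over 40 N, if the wrist force passes 120 N, or if a joint passes its speed limit or range.

## Working session

There is one attempt and no reset: what is moved stays moved. The work goes in short steps, Python scripts to look and compute and a tool call to move; the robot and the scene stay as the last step left them, time stands still between calls to the robot, and variables do not carry over. Pictures are saved under pics/ and viewed, at most 10 in all, crops included, and the job is handed in when it is done.

Besides the shell and the picture viewer there is one more tool, called in YAML: its name, and indented under it one key for each argument. send_rows: Moves the arm, as the interface text tells. Its arguments: {"type":"object","properties":{"targets":{"type":"array"},"force":{"type":"number"}},"required":["targets"]}

```bash
mkdir -p pics; cat > h.py <<'E'
import numpy as np, cv2
from cell import monitor, read_camera, get_calibration, job, robot
from scipy.spatial.transform import Rotation as R
def cam(name):
    c=get_calibration(name); o=np.array(c["orientation"])
    if o.shape==(3,): o=R.from_euler('xyz',o).as_matrix()
    return c,np.array(c["intrinsics"]),np.array(c["origin"]),o
def cloud(name,d):
    c,K,p,o=cam(name)
    v,u=np.mgrid[:d.shape[0],:d.shape[1]]
    P=np.stack([(u-K[0,2])/K[0,0]*d,-(v-K[1,2])/K[1,1]*d,-d],-1)
    return P@o.T+p
def st():
    s=monitor.observe(); return s
E
python3 - <<'E'
from h import *
for n in("top","side"):
    im,d=read_camera(n); cv2.imwrite(f"pics/{n}0.png",im[:,:,::-1]); np.savez(f"{n}0.npz",im=im,d=d)
    print(get_calibration(n))
print(st())
print([a for a in dir(robot) if a[0]!='_'])
E
```

```text
{'intrinsics': array([[351.93312883,   0.        , 255.7153858 ],
       [  0.        , 351.93312883, 185.70371846],
       [  0.        ,   0.        ,   1.        ]]), 'origin': array([ 0.49975263, -0.06736317,  1.36146253]), 'orientation': array([ 0.05467818,  0.0160362 , -1.55437265])}
{'intrinsics': array([[432.81259972,   0.        , 258.27333876],
       [  0.        , 432.81259972, 193.14682537],
       [  0.        ,   0.        ,   1.        ]]), 'origin': array([0.40940751, 1.060372  , 0.80452284]), 'orientation': array([ 1.00267218e+00,  1.89052372e-05, -3.00804132e+00])}
{'time': 0.1, 'qpos': array([-1.46397817e+00,  3.42646298e-01,  1.52493084e+00,  1.21998644e-05,
        1.27541211e+00, -1.46010171e-01]), 'qvel': array([-0.00091264, -0.00160312, -0.00450816, -0.00186456,  0.00023366,
        0.00021355]), 'joint_efforts': array([ 2.43562783e-03, -4.32004344e+01, -2.44694299e+01,  7.21784472e-02,
        5.25608927e-02, -3.63082449e-05]), 'tool_pos': array([ 0.13130529, -0.50793148,  0.22611471]), 'tool_rot': array([-3.14021262e+00, -2.14735616e-04,  2.52824616e-01]), 'contact_force': array([-0.2050587 ,  0.35453166, -0.51615531]), 'torque': array([-0.0081701,  0.0248979, -0.0602725]), 'grip_force': 0.0, 'opening': 0.09200576482757698}
['IKError', 'tcp_to_grasp']
```

View pics/top0.png

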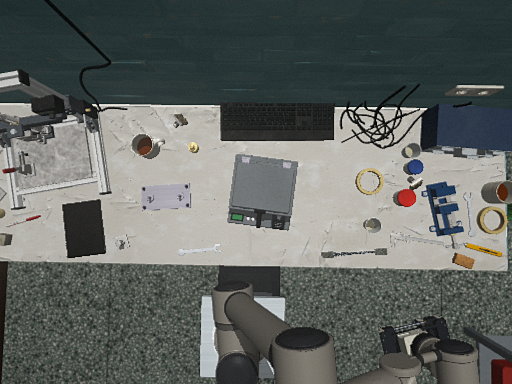

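View pics/side0.png

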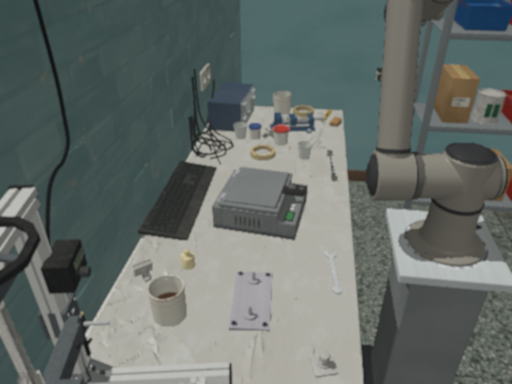

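```bash
python3 - <<'E'
from h import *
z=np.load("top0.npz"); im=z["im"]; P=cloud("top",z["d"])
a=cv2.resize(im[140:240,215:315],None,fx=6,fy=6,interpolation=cv2.INTER_CUBIC)
b=cv2.resize(im[170:220,130:200],None,fx=8,fy=8,interpolation=cv2.INTER_CUBIC)
cv2.imwrite("pics/boxc.png",a[:,:,::-1]);cv2.imwrite("pics/basec.png",b[:,:,::-1])
for n,r in(("lid",(150,240,222,305)),("base",(178,215,135,195))):
    s=P[r[0]:r[1],r[2]:r[3]]; print(n,np.percentile(s[...,2],[5,25,50,75,95]))
E
```

```text
lid [-0.00053484  0.00386402  0.07247704  0.10925555  0.11336662]
base [-0.00045005  0.00334021  0.00893989  0.01284192  0.01725197]
```

View pics/boxc.png

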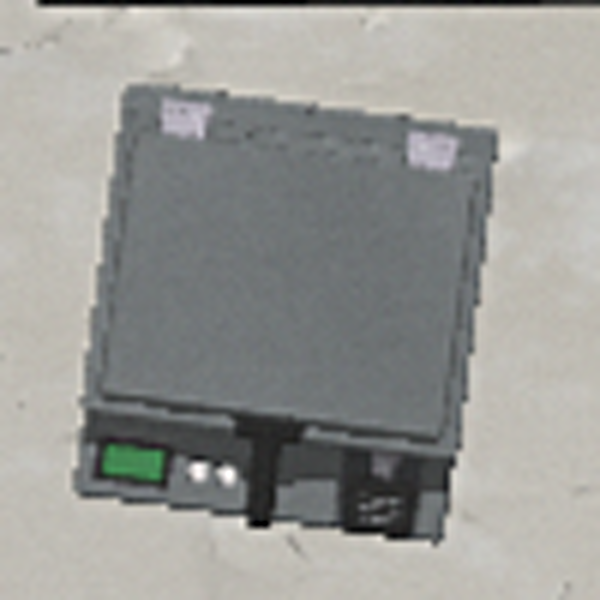

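View pics/basec.png

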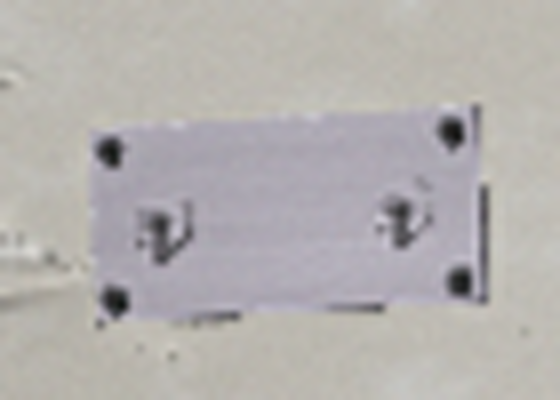

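```bash
cat >> h.py <<'E'
def back(name,u,v,z):
    c,K,p,o=cam(name)
    r=o@np.array([(u-K[0,2])/K[0,0],-(v-K[1,2])/K[1,1],-1]); return p+r*(z-p[2])/r[2]
def proj(name,X):
    c,K,p,o=cam(name); q=(np.atleast_2d(X)-p)@o
    return np.c_[K[0,0]*q[:,0]/-q[:,2]+K[0,2],K[1,1]*-q[:,1]/-q[:,2]+K[1,2]]
def fit(model,meas):
    m=np.array(model)[:,:2]; w=np.array(meas)[:,:2]; a=m-m.mean(0); b=w-w.mean(0)
    th=np.arctan2((a[:,0]*b[:,1]-a[:,1]*b[:,0]).sum(),(a*b).sum())
    M=np.array([[np.cos(th),-np.sin(th)],[np.sin(th),np.cos(th)]]); t=w.mean(0)-M@m.mean(0)
    return th,M,t,np.round((w-(m@M.T+t))*1e3,1)
E
python3 - <<'E'
from h import *
def px(x,y,s,ox,oy): return (x+.5)/s-.5+ox,(y+.5)/s-.5+oy
pts=[((78,493),(-.130,.115,.066)),((438,543),(-.130,-.115,.066)),((103,393),(-.082,.114,.114)),((445,440),(-.082,-.114,.114)),
 ((125,88),(.1275,.115,.088)),((497,130),(.1275,-.115,.088)),((260,527),(-.133,0,.110))]
W=[back("top",*px(*p,6,215,140),m[2]) for p,m in pts]
th,M,t,r=fit([m for p,m in pts],W); print("box",th,t,r.tolist())
for n,q in(("grip",(-.11,0)),("key",(-.112,-.072)),("hinge",(.1,0))): print(n,M@q+t)
hp=[(110,152),(451,131),(459,282),(115,300)]
W=np.array([back("top",*px(*p,8,130,170),.012) for p in hp]); print("holes",W,W.mean(0))
cp=[(92,130),(478,105),(484,300),(97,320)]
C=np.array([back("top",*px(*p,8,130,170),.012) for p in cp])
print("base",fit([(.048,.095),(.048,-.095),(-.048,-.095),(-.048,.095)],C))
z=np.load("top0.npz"); P=cloud("top",z["d"]); print(np.median(P[220:235,140:200,2]), np.median(P[165:195,245:285,2]))
im=np.load("side0.npz")["im"]
a=cv2.resize(im[265:335,220:285],None,fx=8,fy=8,interpolation=cv2.INTER_CUBIC)
b=np.hstack([a]); cv2.imwrite("pics/sbase.png",b[:,:,::-1])
E
```

```text
box -0.11089380562772862 [ 0.55433309 -0.07018684] [[-1.7, -2.8], [-2.8, 5.5], [12.2, -14.6], [13.1, 10.0], [-11.0, 0.1], [-7.9, 2.8], [-1.9, -0.9]]
grip [ 0.44500875 -0.05801351]
key [ 0.43505304 -0.12934992]
hinge [ 0.65371884 -0.08125351]
holes [[0.55546677 0.38904487 0.012     ]
 [0.56817482 0.22431614 0.012     ]
 [0.49564637 0.21848076 0.012     ]
 [0.48428011 0.38420743 0.012     ]] [0.52589202 0.3040123  0.012     ]
base (np.float64(0.07101302479043965), array([[ 0.99747963, -0.07095336],
       [ 0.07095336,  0.99747963]]), array([0.5271587 , 0.30213461]), array([[-2.3, -2.2],
       [-0.9,  0.8],
       [ 1.2,  2.2],
       [ 2. , -0.9]]))
0.002484447656898481 0.11056278515058737
```

View pics/sbase.png

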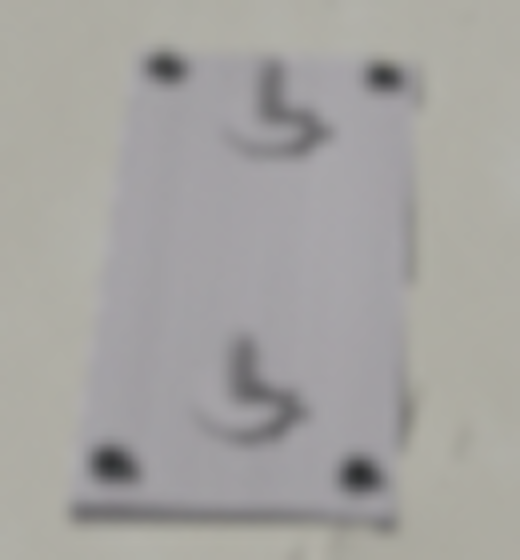

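```bash
python3 - <<'E'
from h import *
def px(x,y,s,ox,oy): return (x+.5)/s-.5+ox,(y+.5)/s-.5+oy
for s,z in(([(270,62),(243,335)],.042),([(270,120),(243,400)],.018)):
    W=[back("side",*px(*p,8,220,265),z) for p in s]; print(np.round(W,4),np.mean(W,0))
hp=[(165,68),(383,76),(113,465),(358,475)]
W=np.array([back("side",*px(*p,8,220,265),.012) for p in hp]); print("holes",np.round(W,4),W.mean(0))
im=np.load("top0.npz")["im"]; g=cv2.resize(im,None,fx=6,fy=6,interpolation=cv2.INTER_CUBIC)
z=np.load("top0.npz"); P=cloud("top",z["d"])[140:235,220:305]
for lo,hi in((.03,.2),(.095,.2)):
    m=(P[...,2]>lo)&(P[...,2]<hi); 
    m=cv2.morphologyEx(m.astype(np.uint8),cv2.MORPH_OPEN,np.ones((5,5)))>0
    print(lo,cv2.minAreaRect((P[m][:,:2]*1000).astype(np.float32)))
# overlay of the box model in both views
th=-.11; Rm=lambda th:np.array([[np.cos(th),-np.sin(th)],[np.sin(th),np.cos(th)]])
pts=[((78,493),(-.130,.115,.066)),((438,543),(-.130,-.115,.066)),((260,527),(-.133,0,.110))]
W=[back("top",*px(*p,6,215,140),m[2]) for p,m in pts]
th,M,t,r=fit([m for p,m in pts],W); print(th,t,r.tolist())
L=[]
for pol in ([(-.13,.115,.066),(-.13,-.115,.066),(-.13,-.115,0),(-.13,.115,0)],[(.1275,.115,0),(.1275,-.115,0),(.1275,-.115,.088),(.1275,.115,.088)],
  [(-.082,.114,.092),(-.082,-.114,.092),(.1,-.114,.092),(.1,.114,.092)],[(-.133,.008,.11),(-.133,-.008,.11),(-.078,-.008,.11),(-.078,.008,.11)],
  [(-.13,-.052,.074),(-.13,-.092,.074),(-.094,-.092,.074),(-.094,-.052,.074)]):
    L.append(np.c_[np.array(pol)[:,:2]@M.T+t,np.array(pol)[:,2]])
out=[]
for n,(x,y,w,h) in(("top",(222,145,85,90)),("side",(205,160,110,80))):
    im=np.load(n+"0.npz")["im"]; f=4.5 if n=="top" else 4.5
    a=cv2.resize(im[y:y+h,x:x+w],None,fx=f,fy=f,interpolation=cv2.INTER_CUBIC)
    for l in L: cv2.polylines(a,[((proj(n,l)-[x,y]+.5)*f).astype(int)],True,(255,0,0),1)
    out.append(cv2.copyMakeBorder(a,0,420-a.shape[0],0,0,0) if a.shape[0]<420 else a[:420])
o=np.hstack(out)[:,:800]; print(o.shape); o=cv2.resize(o,(800,int(o.shape[0]*800/o.shape[1]))); cv2.imwrite("pics/ov.png",o[:,:,::-1])
E
```

```text
[[0.5311 0.2493 0.042 ]
 [0.5226 0.3636 0.042 ]] [0.52684936 0.30643514 0.042     ]
[[0.5311 0.2504 0.018 ]
 [0.5224 0.3665 0.018 ]] [0.52674779 0.30846524 0.018     ]
holes [[0.5699 0.2248 0.012 ]
 [0.4981 0.219  0.012 ]
 [0.5569 0.3903 0.012 ]
 [0.4862 0.3845 0.012 ]] [0.52776459 0.3046315  0.012     ]
0.03 ((548.9588012695312, -68.52545166015625), (228.87088012695312, 255.1840362548828), 83.51318359375)
0.095 ((563.7425537109375, -70.34909057617188), (228.6387481689453, 187.1642303466797), 83.89405059814453)
-0.1198324310323123 [ 0.55208554 -0.07077055] [[-0.6, -3.3], [0.4, 4.8], [0.2, -1.5]]
(420, 800, 3)
```

View pics/ov.png

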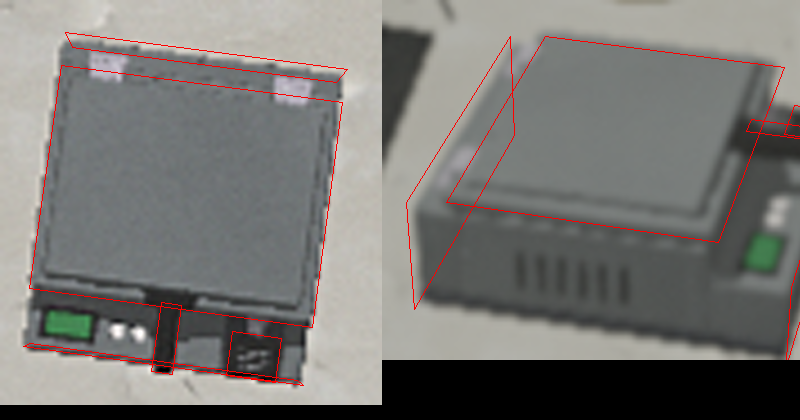

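send_rows:
  targets:
    - {"translation": [3.6, -2.4, 0], "spin": 4, "jaw": 1}
    - {"translation": [7.2, -4.9, 0], "spin": 8, "jaw": 1}
    - {"translation": [10.8, -7.3, 0], "spin": 13, "jaw": 1}
    - {"translation": [14.4, -9.7, 0], "spin": 17, "jaw": 1}
    - {"translation": [18, -12.2, 0], "spin": 21, "jaw": 1}

```text
time: 0.6
tool_pos: [0.2758, -0.3437, 0.2265]
tool_rot: [-3.141, 0.0, -0.117]
contact_force: [0.8, -0.3, 0.0]
opening: 0.0921
grip_force: 0.0
```

```bash
cat >> h.py <<'E'
BT,BY=np.array([.549,-.0695]),-.113
def box(x,y):
    c,s=np.cos(BY),np.sin(BY); return np.array([[c,-s],[s,c]])@[x,y]+BT
def goto(x,y,z,yaw=None):
    s=st(); r=R.from_euler('xyz',s["tool_rot"]).as_matrix()
    d=r.T@(np.array([x,y,z])-s["tool_pos"])*100
    sp=None if yaw is None else np.degrees((s["tool_rot"][2]-yaw+np.pi/2)%np.pi-np.pi/2)
    print("t",round(s["time"],2),"at",np.round(s["tool_pos"],4),"yaw",round(s["tool_rot"][2],4),"F",np.round(s["contact_force"],1),"-> cm",np.round(d,2),"spin",sp)
E
python3 -c "
from h import *
goto(*box(-.119,-.1275),.10,BY)"
```

```text
t 0.6 at [ 0.2758 -0.3437  0.2265] yaw -0.1171 F [ 0.8 -0.3  0. ] -> cm [ 12.08 -17.62  12.65] spin -0.23504524958828882
```

send_rows:
  targets:
    - {"translation": [2.4, -3.5, 0.5], "spin": 0, "jaw": 1}
    - {"translation": [4.8, -7, 2], "spin": 0, "jaw": 1}
    - {"translation": [7.2, -10.5, 4], "spin": 0, "jaw": 1}
    - {"translation": [9.7, -14.1, 6], "spin": 0, "jaw": 1}
    - {"translation": [12.1, -17.6, 8], "spin": 0, "jaw": 1}

```text
time: 1.1
tool_pos: [0.4161, -0.1824, 0.1459]
tool_rot: [3.141, -0.0, -0.114]
contact_force: [1.1, -0.6, -0.1]
opening: 0.0917
grip_force: 0.0
```

```bash
python3 - <<'E'
from h import *
goto(*box(-.119,-.1275),.08,BY)
im,d=read_camera("top"); a=cv2.resize(im[140:240,215:330],None,fx=5,fy=5,interpolation=cv2.INTER_CUBIC)
im2,d=read_camera("side"); b=cv2.resize(im2[150:250,200:315],None,fx=5,fy=5,interpolation=cv2.INTER_CUBIC)
o=np.hstack([a,b]); cv2.imwrite("pics/k.png",cv2.resize(o,(800,348))[:,:,::-1])
E
```

```text
t 1.1 at [ 0.4161 -0.1824  0.1459] yaw -0.1138 F [ 1.1 -0.6 -0.1] -> cm [0.03 0.03 6.59] spin -0.045025893938957263
```

View pics/k.png

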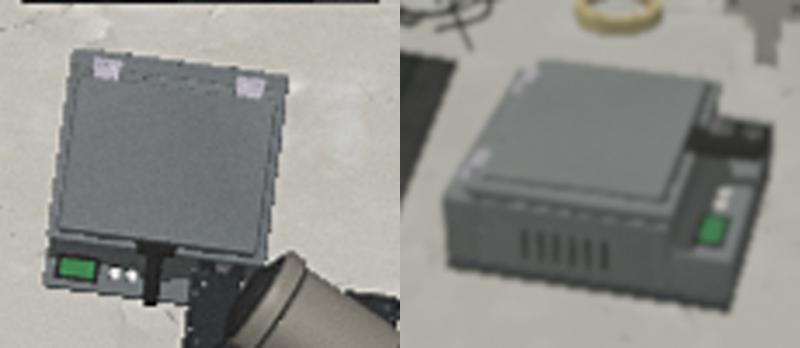

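send_rows:
  targets:
    - {"translation": [0, 0, 2], "spin": 0, "jaw": 1}
    - {"translation": [0, 0, 4], "spin": 0, "jaw": 1}
    - {"translation": [0, 0, 5.5], "spin": 0, "jaw": 1}
    - {"translation": [0, 0, 6.3], "spin": 0, "jaw": 1}
    - {"translation": [0, 0, 6.6], "spin": 0, "jaw": 1}

```text
time: 1.7
tool_pos: [0.4148, -0.1843, 0.0802]
tool_rot: [-3.141, 0.001, -0.114]
contact_force: [0.5, 0.7, -0.8]
opening: 0.0918
grip_force: 0.0
```

send_rows:
  targets:
    - {"translation": [0, 0, 0.2], "spin": 0, "jaw": 1}
    - {"translation": [0, 0, 0.4], "spin": 0, "jaw": 1}
    - {"translation": [0, 0, 0.6], "spin": 0, "jaw": 1}
    - {"translation": [0, 0, 0.7], "spin": 0, "jaw": 1}
    - {"translation": [0, 0, 0.8], "spin": 0, "jaw": 1}

```text
time: 2.2
tool_pos: [0.4149, -0.1841, 0.073]
tool_rot: [3.141, 0.001, -0.113]
contact_force: [-3.4, -0.3, 4.8]
opening: 0.0916
grip_force: 2.5
```

send_rows:
  targets:
    - {"translation": [0, 0, 0.05], "spin": 0, "jaw": 1}
    - {"translation": [0, 0, 0.1], "spin": 0, "jaw": 1}
    - {"translation": [0, 0, 0.15], "spin": 0, "jaw": 1}
    - {"translation": [0, 0, 0.2], "spin": 0, "jaw": 1}
    - {"translation": [0, 0, 0.2], "spin": 0, "jaw": 1}

```text
time: 2.7
tool_pos: [0.4147, -0.1839, 0.0709]
tool_rot: [-3.141, 0.001, -0.113]
contact_force: [-3.9, -0.8, 5.9]
opening: 0.0919
grip_force: 3.2
```

```bash
python3 - <<'E'
from h import *
im,d=read_camera("side"); P=cloud("side",d); m=P[160:235,205:310].reshape(-1,3); print(np.percentile(m[:,2],[90,99,99.9])); print(st()["contact_force"],st()["tool_pos"])
E
```

```text
[0.10986632 0.17782549 0.80452284]
[-4.84678519  0.95473373  6.11794728] [ 0.41471895 -0.1838624   0.07089802]
```

send_rows:
  targets:
    - {"translation": [0, 0, 0.05], "spin": 0, "jaw": 1}
    - {"translation": [0, 0, 0.1], "spin": 0, "jaw": 1}
    - {"translation": [0, 0, 0.15], "spin": 0, "jaw": 1}
    - {"translation": [0, 0, 0.2], "spin": 0, "jaw": 1}
    - {"translation": [0, 0, 0.2], "spin": 0, "jaw": 1}

```text
time: 3.25
tool_pos: [0.4137, -0.1837, 0.0688]
tool_rot: [-3.141, 0.003, -0.112]
contact_force: [-8.4, -1.2, 9.0]
opening: 0.092
grip_force: 5.2
```

```bash
cat >> h.py <<'E'
def lid(name="side"):
    im,d=read_camera(name); P=cloud(name,d)
    c,s=np.cos(BY),np.sin(BY); q=P-[*BT,0]; b=np.stack([q[...,0]*c+q[...,1]*s,-q[...,0]*s+q[...,1]*c,q[...,2]],-1)
    k=(d>0)&(abs(b[...,0])<.135)&(b[...,1]<.10)&(b[...,1]>.03)&(b[...,2]>.06)&(b[...,2]<.4)
    b=b[k]; out=[]
    for x in np.arange(-.12,.12,.02):
        w=b[abs(b[:,0]-x)<.006]
        out.append((round(float(x),2),len(w),*(np.round(np.percentile(w[:,2],[50,95]),3).tolist() if len(w) else [])))
    print(out); return im
E
python3 -c "
from h import *
lid(); s=st();print(s['contact_force'],s['tool_pos'])"
```

```text
[(-0.12, 54, 0.065, 0.067), (-0.1, 53, 0.066, 0.068), (-0.08, 71, 0.065, 0.102), (-0.06, 65, 0.109, 0.111), (-0.04, 52, 0.109, 0.112), (-0.02, 52, 0.11, 0.111), (0.0, 52, 0.11, 0.111), (0.02, 51, 0.109, 0.111), (0.04, 48, 0.109, 0.111), (0.06, 49, 0.109, 0.112), (0.08, 51, 0.109, 0.111), (0.1, 37, 0.103, 0.106)]
[-8.36677903 -1.4228824   9.15585717] [ 0.41372512 -0.18367412  0.06887131]
```

send_rows:
  targets:
    - {"translation": [-0.1, 0, 0], "spin": 0, "jaw": 1}
    - {"translation": [-0.2, 0, 0], "spin": 0, "jaw": 1}
    - {"translation": [-0.3, 0, 0], "spin": 0, "jaw": 1}
    - {"translation": [-0.35, 0, 0.05], "spin": 0, "jaw": 1}
    - {"translation": [-0.4, 0, 0.05], "spin": 0, "jaw": 1}

```text
time: 3.8
tool_pos: [0.4118, -0.1838, 0.0683]
tool_rot: [3.141, -0.001, -0.114]
contact_force: [1.6, 0.2, 3.0]
opening: 0.0919
grip_force: 1.5
```

```bash
python3 -c "
from h import *
lid(); s=st();print(s['contact_force'],s['tool_pos'])"
```

```text
[(-0.12, 57, 0.065, 0.067), (-0.1, 50, 0.066, 0.069), (-0.08, 56, 0.065, 0.067), (-0.06, 72, 0.127, 0.132), (-0.04, 51, 0.128, 0.13), (-0.02, 49, 0.125, 0.127), (0.0, 51, 0.123, 0.125), (0.02, 47, 0.12, 0.122), (0.04, 48, 0.117, 0.119), (0.06, 49, 0.115, 0.117), (0.08, 44, 0.112, 0.114), (0.1, 29, 0.104, 0.11)]
[2.30192813 0.48017403 3.36043479] [ 0.411751   -0.18379315  0.06834284]
```

send_rows:
  targets:
    - {"translation": [-0.1, 0, -0.2], "spin": 0, "jaw": 1}
    - {"translation": [-0.5, 0, -0.6], "spin": 0, "jaw": 1}
    - {"translation": [-1.5, 0, -1], "spin": 0, "jaw": 1}
    - {"translation": [-2.5, 0, -1.5], "spin": 0, "jaw": 1}
    - {"translation": [-3, 0, -2], "spin": 0, "jaw": 1}

```text
time: 4.35
tool_pos: [0.3798, -0.1796, 0.0884]
tool_rot: [-3.141, 0.001, -0.114]
contact_force: [0.1, -0.6, 0.6]
opening: 0.0918
grip_force: 0.0
```

```bash
python3 -c "
from h import *
lid();lid(); s=st();print(s['contact_force'],s['tool_pos'])"
```

```text
[(-0.12, 59, 0.065, 0.067), (-0.1, 52, 0.066, 0.069), (-0.08, 54, 0.065, 0.067), (-0.06, 62, 0.167, 0.174), (-0.04, 61, 0.174, 0.176), (-0.02, 44, 0.166, 0.169), (0.0, 39, 0.157, 0.159), (0.02, 57, 0.148, 0.152), (0.04, 40, 0.139, 0.143), (0.06, 38, 0.13, 0.133), (0.08, 41, 0.121, 0.123), (0.1, 24, 0.113, 0.115)]
[(-0.12, 57, 0.065, 0.067), (-0.1, 54, 0.066, 0.069), (-0.08, 54, 0.064, 0.067), (-0.06, 60, 0.168, 0.173), (-0.04, 57, 0.174, 0.177), (-0.02, 43, 0.167, 0.17), (0.0, 38, 0.158, 0.16), (0.02, 58, 0.147, 0.151), (0.04, 38, 0.139, 0.141), (0.06, 40, 0.13, 0.133), (0.08, 38, 0.121, 0.124), (0.1, 23, 0.111, 0.114)]
[-0.26912673 -0.17633126 -0.19368849] [ 0.3808755  -0.18023861  0.08896491]
```

send_rows:
  targets:
    - {"translation": [0, 0, -4], "spin": 0, "jaw": 1}
    - {"translation": [0, 0, -8], "spin": 0, "jaw": 1}
    - {"translation": [0, 0, -12], "spin": 0, "jaw": 1}
    - {"translation": [0, 0, -16], "spin": 0, "jaw": 1}
    - {"translation": [0, -4, -16], "spin": 0, "jaw": 1}

```text
time: 4.95
tool_pos: [0.3887, -0.1443, 0.2532]
tool_rot: [3.136, -0.01, -0.118]
contact_force: [2.3, 1.0, -0.5]
opening: 0.0917
grip_force: 0.0
```

```bash
python3 -c "
from h import *
lid(); th=.415
goto(*box(.1-.21*np.cos(th)+.008*np.sin(th),0),.165,BY)"
```

```text
[(-0.12, 58, 0.065, 0.067), (-0.1, 53, 0.066, 0.069), (-0.08, 51, 0.065, 0.066), (-0.06, 62, 0.167, 0.173), (-0.04, 58, 0.174, 0.177), (-0.02, 45, 0.167, 0.169), (0.0, 42, 0.157, 0.16), (0.02, 62, 0.147, 0.15), (0.04, 39, 0.139, 0.142), (0.06, 38, 0.13, 0.134), (0.08, 42, 0.12, 0.124), (0.1, 24, 0.112, 0.115)]
t 5.0 at [ 0.3871 -0.1368  0.2507] yaw -0.1154 F [-2.8  5.  -1.1] -> cm [ 6.36 -8.52  8.61] spin -0.13824564920087637
```

send_rows:
  targets:
    - {"translation": [3.2, -4.2, 0], "spin": 0, "jaw": 1}
    - {"translation": [6.4, -8.3, 0], "spin": 0, "jaw": 1}
    - {"translation": [6.4, -8.4, 2], "spin": 0, "jaw": 1}
    - {"translation": [6.4, -8.4, 4], "spin": 0, "jaw": 1}
    - {"translation": [6.4, -8.4, 4], "spin": 0, "jaw": 1}

```text
time: 5.5
tool_pos: [0.4576, -0.0633, 0.2057]
tool_rot: [-3.141, 0.006, -0.112]
contact_force: [0.1, 0.1, 0.7]
opening: 0.0918
grip_force: 0.0
```

```bash
python3 -c "
from h import *
im=lid(); th=.415
cv2.imwrite('pics/g.png',cv2.resize(im[100:260,190:370],None,fx=4,fy=3.7)[:,:,::-1][:600])
goto(*box(.1-.21*np.cos(th)+.008*np.sin(th),0),.165,BY)"
```

```text
[(-0.12, 194, 0.297, 0.37), (-0.1, 319, 0.31, 0.377), (-0.08, 284, 0.312, 0.373), (-0.06, 144, 0.281, 0.37), (-0.04, 55, 0.174, 0.177), (-0.02, 45, 0.167, 0.169), (0.0, 42, 0.157, 0.16), (0.02, 63, 0.147, 0.151), (0.04, 42, 0.139, 0.142), (0.06, 35, 0.129, 0.133), (0.08, 41, 0.12, 0.123), (0.1, 23, 0.112, 0.114)]
t 5.55 at [ 0.4584 -0.0639  0.2072] yaw -0.1132 F [0.4 0.1 0.3] -> cm [ 0.19 -0.46  4.22] spin -0.009824530624904645
```

View pics/g.png

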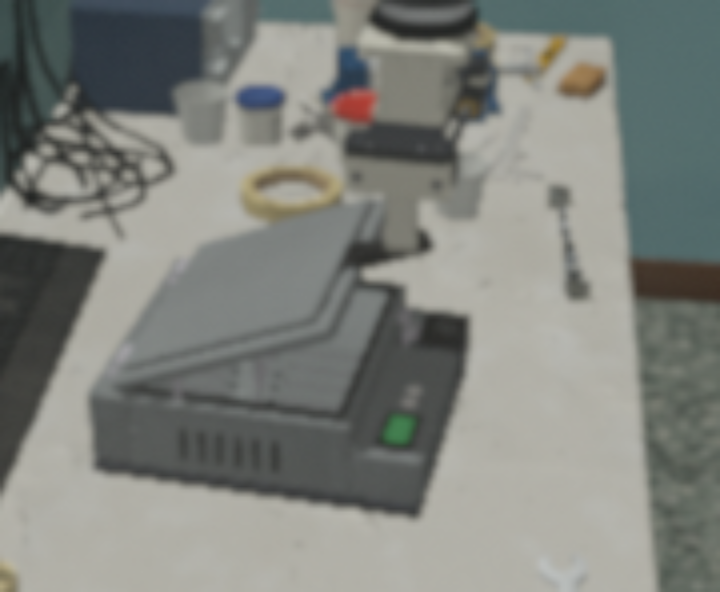

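send_rows:
  targets:
    - {"translation": [0.1, -0.3, 2], "spin": 0, "jaw": 1}
    - {"translation": [0.2, -0.3, 4.2], "spin": 0, "jaw": 1}
    - {"translation": [0.2, -0.3, 4.2], "spin": 0, "jaw": 1}
    - {"translation": [0.2, -0.3, 4.2], "spin": 0, "jaw": 0.5}
    - {"translation": [0.2, -0.3, 4.2], "spin": 0, "jaw": 0.35}
  force: 12

```text
time: 6.05
tool_pos: [0.4623, -0.062, 0.1677]
tool_rot: [3.141, -0.003, -0.114]
contact_force: [0.2, 0.5, 0.3]
opening: 0.0803
grip_force: 0.0
```

send_rows:
  targets:
    - {"translation": [0, 0, 0], "spin": 0, "jaw": 0.25}
    - {"translation": [0, 0, 0], "spin": 0, "jaw": 0}
    - {"translation": [0, 0, 0], "spin": 0, "jaw": 0}
    - {"translation": [0, 0, 0], "spin": 0, "jaw": 0}
    - {"translation": [0, 0, 0], "spin": 0, "jaw": 0}
  force: 12

```text
time: 6.55
tool_pos: [0.4615, -0.0615, 0.1663]
tool_rot: [3.142, -0.0, -0.114]
contact_force: [0.3, 0.0, 0.1]
opening: 0.0402
grip_force: 0.0
```

```bash
python3 -c "
from h import *
s=st(); p=s['tool_pos']; print(p,s['opening'],s['grip_force'],s['contact_force'])
h=box(.1,0); 
r=.21;a0=.415
for th in np.arange(.415,1.76,.0667): print(round(th,3),round(100*(-r*np.cos(th)+.008*np.sin(th)+r*np.cos(a0)-.008*np.sin(a0)),2),round(-100*(r*np.sin(th)+.008*np.cos(th)-r*np.sin(a0)-.008*np.cos(a0)),2))"
```

```text
[ 0.46150137 -0.06149087  0.16626997] 0.040221096096896745 0.0 [0.25265644 0.0386925  0.13304218]
0.415 0.0 0.0
0.482 0.66 -1.24
0.548 1.39 -2.43
0.615 2.21 -3.57
0.682 3.09 -4.66
0.748 4.05 -5.68
0.815 5.08 -6.63
0.882 6.16 -7.52
0.949 7.31 -8.33
1.015 8.5 -9.07
1.082 9.74 -9.72
1.149 11.02 -10.29
1.215 12.34 -10.77
1.282 13.68 -11.16
1.349 15.05 -11.46
1.415 16.44 -11.67
1.482 17.83 -11.79
1.549 19.23 -11.81
1.616 20.63 -11.74
1.682 22.03 -11.58
1.749 23.4 -11.33
```

Fingers close at about 80 mm/s; keep closing.

send_rows:
  targets:
    - {"translation": [0, 0, 0], "spin": 0, "jaw": 0}
    - {"translation": [0, 0, 0], "spin": 0, "jaw": 0}
    - {"translation": [0, 0, 0], "spin": 0, "jaw": 0}
    - {"translation": [0, 0, 0], "spin": 0, "jaw": 0}
    - {"translation": [0, 0, 0], "spin": 0, "jaw": 0}
  force: 12

```text
time: 7.05
tool_pos: [0.4618, -0.0573, 0.1658]
tool_rot: [-3.134, 0.0, -0.114]
contact_force: [3.6, 20.6, -1.0]
opening: 0.0158
grip_force: 12.0
```

send_rows:
  targets:
    - {"translation": [0.3, 0, -0.6], "spin": 0, "jaw": 0}
    - {"translation": [0.66, 0, -1.24], "spin": 0, "jaw": 0}
    - {"translation": [1.0, 0, -1.85], "spin": 0, "jaw": 0}
    - {"translation": [1.4, 0, -2.4], "spin": 0, "jaw": 0}
    - {"translation": [1.8, 0, -3.0], "spin": 0, "jaw": 0}

```text
time: 7.55
tool_pos: [0.4793, -0.0592, 0.1955]
tool_rot: [-3.134, 0.002, -0.113]
contact_force: [4.2, 17.4, -3.5]
opening: 0.0159
grip_force: 12.0
```

```bash
python3 -c "
from h import *
lid();s=st(); p=s['tool_pos']; print(p,s['opening'],s['grip_force'],s['contact_force'],s['torque'])"
```

```text
[(-0.12, 55, 0.065, 0.067), (-0.1, 205, 0.29, 0.363), (-0.08, 311, 0.306, 0.392), (-0.06, 262, 0.314, 0.391), (-0.04, 153, 0.275, 0.361), (-0.02, 40, 0.194, 0.197), (0.0, 37, 0.181, 0.185), (0.02, 57, 0.165, 0.17), (0.04, 33, 0.154, 0.158), (0.06, 37, 0.141, 0.144), (0.08, 31, 0.126, 0.131), (0.1, 25, 0.115, 0.118)]
[ 0.48004067 -0.0593675   0.19650335] 0.015748213918623848 12.00415525585413 [ 1.5134037  18.30277117 -1.37013493] [ 2.78780964 -0.15348145 -0.05669871]
```

send_rows:
  targets:
    - {"translation": [0.6, -0.2, -0.8], "spin": 0, "jaw": 0}
    - {"translation": [1.3, -0.4, -1.65], "spin": 0, "jaw": 0}
    - {"translation": [2.25, -0.4, -2.68], "spin": 0, "jaw": 0}
    - {"translation": [3.28, -0.4, -3.63], "spin": 0, "jaw": 0}
    - {"translation": [4.36, -0.4, -4.52], "spin": 0, "jaw": 0}

```text
time: 8.1
tool_pos: [0.523, -0.0641, 0.2412]
tool_rot: [-3.141, 0.002, -0.114]
contact_force: [0.5, 1.7, -4.0]
opening: 0.0162
grip_force: 12.0
```

send_rows:
  targets:
    - {"translation": [1.15, 0, -0.81], "spin": 0, "jaw": 0}
    - {"translation": [2.34, 0, -1.55], "spin": 0, "jaw": 0}
    - {"translation": [3.58, 0, -2.2], "spin": 0, "jaw": 0}
    - {"translation": [4.86, 0, -2.77], "spin": 0, "jaw": 0}
    - {"translation": [6.18, 0, -3.25], "spin": 0, "jaw": 0}

```text
time: 8.6
tool_pos: [0.5845, -0.0713, 0.2737]
tool_rot: [-3.141, 0.002, -0.114]
contact_force: [-0.7, -0.0, -0.8]
opening: 0.0154
grip_force: 12.0
```

```bash
python3 -c "
from h import *
s=st(); p=s['tool_pos']; print(p,s['opening'],s['grip_force'],s['contact_force'],s['torque'])
im,d=read_camera('side'); cv2.imwrite('pics/s2.png',cv2.resize(im[60:260,190:390],(600,600))[:,:,::-1])"
```

```text
[ 0.58448483 -0.0712729   0.27374634] 0.015426864868293838 11.999960392713547 [-0.7398945  -0.04812424 -0.78681741] [ 0.06800506  0.34821549 -0.03968868]
```

View pics/s2.png

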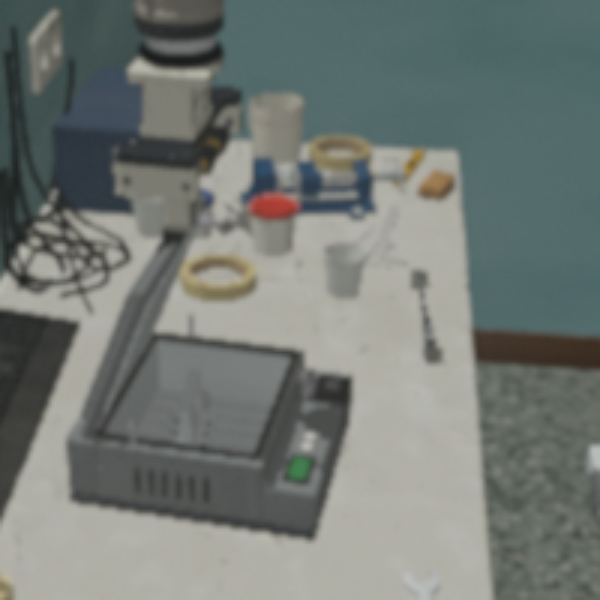

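send_rows:
  targets:
    - {"translation": [1.34, 0, -0.39], "spin": 0, "jaw": 0}
    - {"translation": [2.71, 0, -0.69], "spin": 0, "jaw": 0}
    - {"translation": [4.1, 0, -0.9], "spin": 0, "jaw": 0}
    - {"translation": [5.49, 0, -1.02], "spin": 0, "jaw": 0}
    - {"translation": [6.89, 0, -1.04], "spin": 0, "jaw": 0}

```text
time: 9.15
tool_pos: [0.653, -0.0792, 0.2844]
tool_rot: [-3.142, 0.001, -0.114]
contact_force: [-1.2, 0.3, 1.8]
opening: 0.016
grip_force: 12.0
```

send_rows:
  targets:
    - {"translation": [0.9, 0, 0.03], "spin": 0, "jaw": 0}
    - {"translation": [1.8, 0, 0.1], "spin": 0, "jaw": 0}
    - {"translation": [2.6, 0, 0.2], "spin": 0, "jaw": 0}
    - {"translation": [3.2, 0, 0.3], "spin": 0, "jaw": 0}
    - {"translation": [3.6, 0, 0.37], "spin": 0, "jaw": 0}

```text
time: 9.65
tool_pos: [0.6891, -0.0834, 0.2807]
tool_rot: [-3.142, -0.0, -0.114]
contact_force: [-1.0, 0.6, 3.0]
opening: 0.016
grip_force: 12.0
```

send_rows:
  targets:
    - {"translation": [0.15, 0, 0.03], "spin": 0, "jaw": 0}
    - {"translation": [0.3, 0, 0.06], "spin": 0, "jaw": 0}
    - {"translation": [0.45, 0, 0.09], "spin": 0, "jaw": 0}
    - {"translation": [0.6, 0, 0.12], "spin": 0, "jaw": 0}
    - {"translation": [0.7, 0, 0.14], "spin": 0, "jaw": 0}

```text
time: 10.15
tool_pos: [0.6958, -0.0842, 0.2793]
tool_rot: [-3.142, -0.0, -0.114]
contact_force: [-0.6, 1.1, 3.0]
opening: 0.016
grip_force: 12.0
```

```bash
python3 -c "
from h import *
s=st(); p=s['tool_pos']; print(p,s['contact_force'],s['torque'])"
```

```text
[ 0.69582149 -0.08417698  0.27926907] [-0.64892335  1.11652591  2.99891948] [ 0.29233732  0.16688109 -0.03217118]
```

send_rows:
  targets:
    - {"translation": [0.15, 0, 0.03], "spin": 0, "jaw": 0}
    - {"translation": [0.3, 0, 0.06], "spin": 0, "jaw": 0}
    - {"translation": [0.45, 0, 0.1], "spin": 0, "jaw": 0}
    - {"translation": [0.6, 0, 0.14], "spin": 0, "jaw": 0}
    - {"translation": [0.7, 0, 0.16], "spin": 0, "jaw": 0}

```text
time: 10.65
tool_pos: [0.7007, -0.0847, 0.2781]
tool_rot: [3.142, 0.005, -0.114]
contact_force: [-12.9, 2.3, 8.4]
opening: 0.016
grip_force: 12.0
```

send_rows:
  targets:
    - {"translation": [-0.2, 0, 0], "spin": 0, "jaw": 0.3}
    - {"translation": [-0.2, 0, 0], "spin": 0, "jaw": 0.5}
    - {"translation": [-0.2, 0, 0], "spin": 0, "jaw": 0.7}
    - {"translation": [-0.2, 0, 0], "spin": 0, "jaw": 0.7}
    - {"translation": [-0.2, 0, -1], "spin": 0, "jaw": 0.7}

```text
time: 11.15
tool_pos: [0.7002, -0.0848, 0.2861]
tool_rot: [-3.141, 0.003, -0.114]
contact_force: [0.0, 0.3, -0.2]
opening: 0.0515
grip_force: 0.0
```

send_rows:
  targets:
    - {"translation": [0, 0, -2], "spin": 0, "jaw": 0.7}
    - {"translation": [0, 0, -5], "spin": 0, "jaw": 0.7}
    - {"translation": [-4, 0, -6], "spin": 0, "jaw": 0.7}
    - {"translation": [-8, 0, -6], "spin": 0, "jaw": 0.7}
    - {"translation": [-12, 0, -6], "spin": 0, "jaw": 0.7}

```text
time: 11.65
tool_pos: [0.5805, -0.0711, 0.3483]
tool_rot: [3.141, -0.002, -0.114]
contact_force: [1.5, -1.0, 1.2]
opening: 0.0644
grip_force: 0.0
```

send_rows:
  targets:
    - {"translation": [-4, 0, 0], "spin": -8, "jaw": 0.7}
    - {"translation": [-8, 0, 0], "spin": -16, "jaw": 0.7}
    - {"translation": [-12, 0, 0], "spin": -24, "jaw": 0.7}
    - {"translation": [-16, 0, 0], "spin": -32, "jaw": 0.7}
    - {"translation": [-20, 0, 0], "spin": -40, "jaw": 0.7}

```text
time: 12.15
tool_pos: [0.3813, -0.0483, 0.3484]
tool_rot: [3.14, -0.001, 0.59]
contact_force: [-0.5, -0.5, -0.2]
opening: 0.0643
grip_force: 0.0
```

```bash
python3 -c "
from h import *
s=st(); print(s['tool_pos'],s['tool_rot'],s['qpos'][5])
im,d=read_camera('top'); np.savez('top1.npz',im=im,d=d)
im2,d2=read_camera('side'); np.savez('side1.npz',im=im2,d=d2)
a=cv2.resize(im[130:250,215:315],None,fx=5,fy=5,interpolation=cv2.INTER_CUBIC)
b=cv2.resize(im2[150:250,205:265],None,fx=5,fy=5,interpolation=cv2.INTER_CUBIC)
o=np.zeros((600,800,3),np.uint8); o[:600,:500]=a; o[:500,500:800]=b; cv2.imwrite('pics/o1.png',o[:,:,::-1])"
```

```text
[ 0.38130394 -0.04827651  0.34843706] [ 3.14014417e+00 -8.46742796e-04  5.90261060e-01] 0.6546725298478836
```

View pics/o1.png

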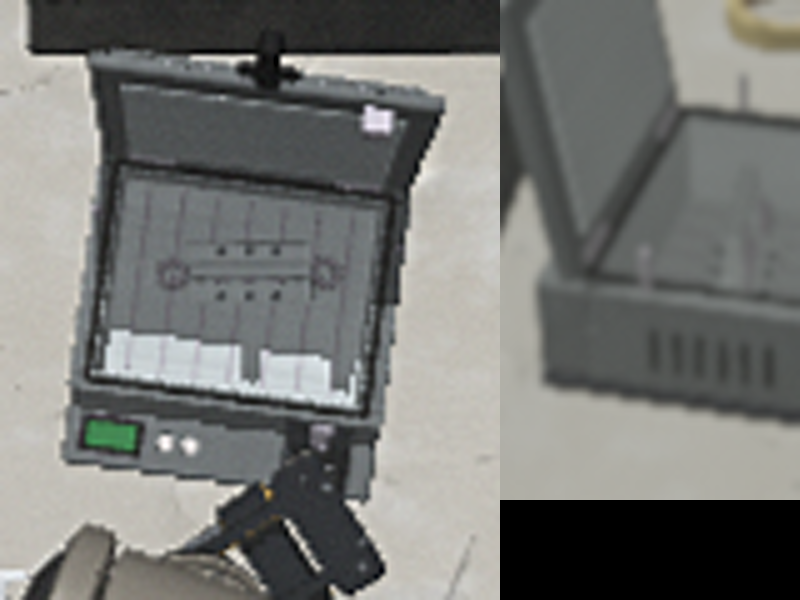

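```bash
python3 - <<'E'
from h import *
def px(x,y,s,ox,oy): return (x+.5)/s-.5+ox,(y+.5)/s-.5+oy
H=np.array([back("top",*px(*p,5,215,130),.030) for p in [(221,251),(249,251),(277,251),(221,297),(249,297),(277,296)]])
S=np.array([back("top",*px(*p,5,215,130),.046) for p in [(174,275),(325,273)]])
print("holes",np.round(H,4).tolist(),H.mean(0)); print("sleeves",S,S.mean(0),np.linalg.norm(S[0]-S[1]))
v=S[0]-S[1]; print("yaw",np.arctan2(-v[0],v[1])); v=H[:3]-H[3:]; print(np.arctan2(v.mean(0)[1],v.mean(0)[0])); w=H[0]-H[2]+H[3]-H[5]; print(np.arctan2(-w[0],w[1]))
for n in("top","side"):
    P=cloud(n,np.load(n+"1.npz")["d"]); c,s=np.cos(BY),np.sin(BY); q=P-[*BT,0]
    b=np.stack([q[...,0]*c+q[...,1]*s,-q[...,0]*s+q[...,1]*c],-1)
    k=(b[...,0]>-.045)&(b[...,0]<.075)&(abs(b[...,1])<.085)&(P[...,2]>.068)&(P[...,2]<.11)
    print(n,k.sum()); 
    if k.sum()>5: print(P[k].mean(0),cv2.minAreaRect((P[k][:,:2]*1000).astype(np.float32)),np.percentile(P[k][:,2],[5,50,95]))
    k=(b[...,0]>-.045)&(b[...,0]<.075)&(abs(b[...,1])<.085)&(P[...,2]<.068); print(np.percentile(P[k][:,2],[5,50,95]))
E
```

```text
holes [[0.5949, -0.0561, 0.03], [0.5952, -0.0774, 0.03], [0.5955, -0.0986, 0.03], [0.56, -0.0567, 0.03], [0.5603, -0.0779, 0.03], [0.5614, -0.0991, 0.03]] [ 0.57787247 -0.07763247  0.03      ]
sleeves [[ 0.57517653 -0.02136339  0.046     ]
 [ 0.57842626 -0.13433981  0.046     ]] [ 0.57680139 -0.0778516   0.046     ] 0.11302314897244417
yaw 0.028756707638709286
0.015082046977418584
0.024417117529733995
top 92
[ 0.57809869 -0.07478775  0.08501794] ((577.8836669921875, -75.68699645996094), (10.835617065429688, 87.20288848876953), 1.0290982723236084) [0.07793476 0.0858937  0.08978612]
[0.02036801 0.025159   0.03462348]
side 80
[ 0.57752243 -0.06615736  0.08155153] ((578.4802856445312, -73.36677551269531), (13.007545471191406, 91.26463317871094), 0.9693180322647095) [0.07051333 0.0828406  0.08615105]
[0.02012421 0.02345827 0.05016225]
```

```bash
python3 - <<'E'
from h import *
for n in("top","side"):
    P=cloud(n,np.load(n+"1.npz")["d"]); c,s=np.cos(BY),np.sin(BY); q=P-[*BT,0]
    b=np.stack([q[...,0]*c+q[...,1]*s,-q[...,0]*s+q[...,1]*c,P[...,2]],-1)
    for z in(.095,.105,.115,.125,.14,.16,.2,.25,.3):
        k=(abs(b[...,1])<.085)&(abs(b[...,2]-z)<.006)&(b[...,0]>.05)&(b[...,0]<.25)
        print(n,z,k.sum(),np.round(np.percentile(b[k][:,0],[2,20,50]),4) if k.sum()>3 else '')
    k=(abs(b[...,1])<.03)&(b[...,2]>.26)&(b[...,0]>.08)&(b[...,0]<.25); print(b[k].min(0),b[k].max(0))
E
```

```text
top 0.095 91 [0.0914 0.0941 0.0969]
top 0.105 10 [0.0963 0.0969 0.0988]
top 0.115 39 [0.0993 0.1    0.1006]
top 0.125 43 [0.1008 0.1014 0.1021]
top 0.14 49 [0.1028 0.104  0.1047]
top 0.16 50 [0.1066 0.1078 0.1087]
top 0.2 66 [0.1139 0.1149 0.1155]
top 0.25 155 [0.1235 0.1253 0.1284]
top 0.3 7 [0.1371 0.1374 0.138 ]
[ 0.12993636 -0.02958342  0.26064795] [0.15874068 0.02889679 0.32399303]
side 0.095 105 [0.0921 0.0956 0.0999]
side 0.105 39 [0.099  0.1003 0.1011]
side 0.115 73 [0.0983 0.0993 0.1004]
side 0.125 78 [0.0995 0.1009 0.1019]
side 0.14 76 [0.1022 0.1036 0.1045]
side 0.16 79 [0.1059 0.1071 0.1082]
side 0.2 91 [0.1131 0.1142 0.1156]
side 0.25 121 [0.1222 0.1247 0.1279]
side 0.3 29 [0.1362 0.1396 0.1448]
[ 0.12735415 -0.02892064  0.26055093] [0.15729756 0.02658781 0.31974897]
```

```bash
python3 -c "
from h import *
print(box(.0536,-.0032)); goto(*box(.0536,-.0032),.055,BY)"
```

```text
[ 0.60189732 -0.07872351]
t 12.25 at [ 0.3794 -0.0477  0.3492] yaw 0.5878 F [0.7 0.1 0.8] -> cm [16.77 14.87 29.45] spin 40.15239552660879
```

send_rows:
  targets:
    - {"translation": [2, 1.8, 2], "spin": 8, "jaw": 0}
    - {"translation": [4, 3.6, 4], "spin": 16, "jaw": 0}
    - {"translation": [6, 5.4, 6], "spin": 24, "jaw": 0}
    - {"translation": [8, 7.1, 8], "spin": 32, "jaw": 0}
    - {"translation": [10, 8.9, 10], "spin": 40.2, "jaw": 0}

```text
time: 12.75
tool_pos: [0.5173, -0.0678, 0.2474]
tool_rot: [3.141, -0.001, -0.124]
contact_force: [-0.1, 0.1, 0.2]
opening: 0.0291
grip_force: 0.0
```

```bash
python3 -c "
from h import *
goto(*box(.0536,-.0032),.055,BY)"
```

```text
t 12.75 at [ 0.5173 -0.0678  0.2474] yaw -0.1243 F [-0.1  0.1  0.2] -> cm [ 8.5   0.02 19.25] spin -0.6494966312068031
```

send_rows:
  targets:
    - {"translation": [2.8, 0, 0], "spin": 0, "jaw": 0}
    - {"translation": [5.6, 0, 0], "spin": 0, "jaw": 0}
    - {"translation": [8.5, 0, 2], "spin": 0, "jaw": 0}
    - {"translation": [8.5, 0, 4], "spin": 0, "jaw": 0}
    - {"translation": [8.5, 0, 7], "spin": 0, "jaw": 0}

```text
time: 13.25
tool_pos: [0.6021, -0.0779, 0.1778]
tool_rot: [3.141, -0.004, -0.118]
contact_force: [-0.5, -0.3, 0.4]
opening: 0.0006
grip_force: 0.0
```

```bash
python3 -c "
from h import *
goto(*box(.0536,-.0032),.055,BY); print(st()['opening'])"
```

```text
t 13.25 at [ 0.6021 -0.0779  0.1778] yaw -0.1184 F [-0.5 -0.3  0.4] -> cm [-0.06  0.07 12.28] spin -0.30913663744451686
0.00056836542631931
```

send_rows:
  targets:
    - {"translation": [0, 0, 3], "spin": 0, "jaw": 0}
    - {"translation": [0, 0, 6], "spin": 0, "jaw": 0}
    - {"translation": [0, 0, 8], "spin": 0, "jaw": 0}
    - {"translation": [0, 0, 8.5], "spin": 0, "jaw": 0}
    - {"translation": [0, 0, 9], "spin": 0, "jaw": 0}

```text
time: 13.75
tool_pos: [0.6006, -0.0777, 0.0878]
tool_rot: [3.141, -0.001, -0.118]
contact_force: [0.6, -0.6, -0.1]
opening: 0.0005
grip_force: 0.0
```

send_rows:
  targets:
    - {"translation": [0, 0, 0.7], "spin": 0, "jaw": 0}
    - {"translation": [0, 0, 1.4], "spin": 0, "jaw": 0}
    - {"translation": [0, 0, 2.1], "spin": 0, "jaw": 0}
    - {"translation": [0, 0, 2.8], "spin": 0, "jaw": 0}
    - {"translation": [0, 0, 3.2], "spin": 0, "jaw": 0}

```text
time: 14.25
tool_pos: [0.5994, -0.0774, 0.0549]
tool_rot: [-3.142, 0.001, -0.117]
contact_force: [-0.1, -0.0, 0.4]
opening: 0.0005
grip_force: 0.0
```

send_rows:
  targets:
    - {"translation": [-0.3, 0, 0], "spin": 0, "jaw": 0}
    - {"translation": [-0.6, 0, 0], "spin": 0, "jaw": 0}
    - {"translation": [-0.8, 0, 0], "spin": 0, "jaw": 0}
    - {"translation": [-1.0, 0, 0], "spin": 0, "jaw": 0}
    - {"translation": [-1.2, 0, 0], "spin": 0, "jaw": 0}

```text
time: 14.75
tool_pos: [0.5878, -0.0761, 0.056]
tool_rot: [3.141, -0.001, -0.117]
contact_force: [1.5, 0.1, 1.1]
opening: 0.0005
grip_force: 0.7
```

send_rows:
  targets:
    - {"translation": [-0.2, 0, 0], "spin": 0, "jaw": 0}
    - {"translation": [-0.4, 0, 0], "spin": 0, "jaw": 0}
    - {"translation": [-0.6, 0, 0], "spin": 0, "jaw": 0}
    - {"translation": [-0.8, 0, 0], "spin": 0, "jaw": 0}
    - {"translation": [-1.0, 0, 0], "spin": 0, "jaw": 0}

```text
time: 15.25
tool_pos: [0.5775, -0.0749, 0.0555]
tool_rot: [3.142, 0.0, -0.117]
contact_force: [1.3, -0.0, 1.0]
opening: 0.0
grip_force: 0.4
```

```bash
cat >> h.py <<'E'
def bar(n="side",lo=.068,hi=.11,xr=(-.06,.08)):
    im,d=read_camera(n); P=cloud(n,d); c,s=np.cos(BY),np.sin(BY); q=P-[*BT,0]
    b=np.stack([q[...,0]*c+q[...,1]*s,-q[...,0]*s+q[...,1]*c],-1)
    k=(b[...,0]>xr[0])&(b[...,0]<xr[1])&(abs(b[...,1])<.085)&(P[...,2]>lo)&(P[...,2]<hi)
    m=P[k]; print(n,len(m),np.round(m.mean(0),4),cv2.minAreaRect((m[:,:2]*1000).astype(np.float32)),np.round(np.percentile(m[:,2],[5,50,95]),4)); return b,P,k
E
python3 - <<'E'
from h import *
b,P,k=bar(hi=.09)
m=np.c_[b[k],P[k][:,2]]
for y in np.arange(-.06,.06,.01):
    w=m[abs(m[:,1]-y)<.005]
    if len(w): print(round(y,3),len(w),np.round([w[:,0].min(),w[:,0].max(),w[:,2].min(),w[:,2].max()],4))
E
```

```text
side 82 [ 0.5516 -0.0563  0.0821] ((538.6889038085938, -66.98959350585938), (167.12939453125, 98.37557983398438), 83.70335388183594) [0.0693 0.0846 0.0891]
-0.05 1 [-0.0592 -0.0592  0.0827  0.0827]
-0.03 5 [-0.0593  0.0067  0.0815  0.088 ]
-0.02 8 [-0.0592  0.0153  0.0837  0.0896]
-0.01 5 [0.0018 0.013  0.0879 0.0898]
0.0 8 [-0.0596  0.0097  0.0834  0.0892]
0.01 7 [0.0012 0.0386 0.0693 0.089 ]
0.02 15 [-0.0598  0.0376  0.0684  0.0889]
0.03 12 [-0.0591  0.011   0.0689  0.0896]
0.04 18 [-0.0023  0.013   0.0689  0.0888]
0.05 1 [-0.0585 -0.0585  0.0813  0.0813]
```

send_rows:
  targets:
    - {"translation": [0.2, 0, 0], "spin": 0, "jaw": 0}
    - {"translation": [0.4, 0, 0], "spin": 0, "jaw": 0}
    - {"translation": [0.6, 0, 0], "spin": 0, "jaw": 0}
    - {"translation": [0.8, 0, 0], "spin": 0, "jaw": 0}
    - {"translation": [1.0, 0, 0], "spin": 0, "jaw": 0}

```text
time: 15.8
tool_pos: [0.588, -0.0761, 0.0555]
tool_rot: [3.142, 0.0, -0.117]
contact_force: [0.4, 0.8, -0.6]
opening: 0.0005
grip_force: 0.4
```

```bash
python3 - <<'E'
from h import *
print(st()["tool_pos"])
b,P,k=bar(hi=.1,xr=(-.04,.03))
m=np.c_[b[k],P[k][:,2]]
for y in np.arange(-.06,.06,.01):
    w=m[abs(m[:,1]-y)<.005]
    if len(w): print(round(y,3),len(w),np.round([w[:,0].min(),w[:,0].max(),w[:,2].min(),w[:,2].max()],4))
E
```

```text
[ 0.58798599 -0.07607276  0.05550702]
side 61 [ 0.5664 -0.056   0.084 ] ((570.0648803710938, -71.54247283935547), (18.952545166015625, 88.02519989013672), 1.3672592639923096) [0.0698 0.0862 0.0894]
-0.04 1 [0.018  0.018  0.0823 0.0823]
-0.03 2 [0.0165 0.0234 0.0865 0.0882]
-0.02 6 [0.0152 0.026  0.0843 0.0894]
-0.01 5 [0.0135 0.0234 0.0867 0.0902]
0.0 6 [0.0135 0.0204 0.0862 0.0898]
0.01 7 [0.0103 0.0267 0.0698 0.0886]
0.02 7 [0.0096 0.0285 0.0693 0.0885]
0.03 7 [0.0086 0.0173 0.0715 0.0893]
0.04 20 [0.0067 0.02   0.0687 0.0881]
```

send_rows:
  targets:
    - {"translation": [0.3, 0, 0], "spin": 0, "jaw": 0}
    - {"translation": [0.6, 0, 0], "spin": 0, "jaw": 0}
    - {"translation": [0.9, 0, 0], "spin": 0, "jaw": 0}
    - {"translation": [1.2, 0, 0], "spin": 0, "jaw": 0}
    - {"translation": [1.3, 0, 0], "spin": 0, "jaw": 0}

```text
time: 16.35
tool_pos: [0.6009, -0.0777, 0.0556]
tool_rot: [3.141, 0.0, -0.117]
contact_force: [-0.3, -0.8, -0.1]
opening: 0.0007
grip_force: 0.0
```

```bash
python3 - <<'E'
from h import *
s=st(); print(s["tool_pos"],s["contact_force"])
for n in("side","top"):
    im,d=read_camera(n); P=cloud(n,d); r=R.from_euler('xyz',s["tool_rot"]).as_matrix(); t=(P-s["tool_pos"])@r
    for z in np.arange(-.24,.01,.01):
        k=(abs(t[...,2]-z)<.005)&(abs(t[...,0])<.045)&(abs(t[...,1])<.12)&(d>0)
        if k.sum()>3: print(n,round(z,3),k.sum(),"x",np.round(np.percentile(t[k][:,0],[2,98]),3),"y",np.round(np.percentile(t[k][:,1],[2,50,98]),3))
bar(hi=.1,xr=(-.04,.036))
E
```

```text
[ 0.60085261 -0.07769714  0.05555909] [-0.33920178 -0.80158789 -0.05770285]
side -0.24 93 x [-0.038  0.031] y [-0.041 -0.035 -0.001]
side -0.23 82 x [-0.039  0.029] y [-0.041 -0.034 -0.002]
side -0.22 81 x [-0.038  0.027] y [-0.04  -0.033 -0.001]
side -0.21 95 x [-0.04   0.035] y [-0.041 -0.033  0.006]
side -0.2 88 x [-0.04  0.03] y [-0.043 -0.033  0.   ]
side -0.19 39 x [-0.04   0.027] y [-0.042 -0.033 -0.002]
side -0.18 69 x [-0.034  0.028] y [-0.037 -0.026  0.   ]
side -0.17 140 x [-0.038  0.034] y [-0.052 -0.032  0.008]
side -0.16 128 x [-0.038  0.032] y [-0.054 -0.048 -0.004]
side -0.15 61 x [-0.037  0.02 ] y [-0.055 -0.049 -0.008]
side -0.14 53 x [-0.025  0.021] y [-0.054 -0.05  -0.035]
side -0.13 53 x [-0.024  0.018] y [-0.053 -0.05  -0.011]
side -0.12 68 x [-0.026  0.019] y [-0.055 -0.049  0.011]
side -0.11 294 x [-0.037  0.032] y [-0.098 -0.066  0.088]
side -0.1 114 x [-0.038  0.032] y [-0.098 -0.092  0.074]
side -0.09 113 x [-0.038  0.03 ] y [-0.096 -0.027  0.079]
side -0.08 131 x [-0.038  0.031] y [-0.091 -0.084  0.082]
side -0.07 91 x [-0.038  0.033] y [-0.092 -0.087  0.0
[... 415 characters left out ...]
-0.04  -0.035] y [-0.014 -0.006  0.004]
top -0.17 11 x [-0.037 -0.029] y [-0.048 -0.038 -0.026]
top -0.16 11 x [-0.037 -0.03 ] y [-0.048 -0.032 -0.012]
top -0.11 132 x [-0.036  0.034] y [-0.093  0.082  0.095]
top -0.1 13 x [-0.038  0.031] y [-0.091  0.026  0.093]
top -0.09 20 x [-0.037 -0.027] y [-0.044 -0.007  0.027]
top -0.08 7 x [-0.037 -0.029] y [-0.058 -0.015  0.078]
top -0.06 6 x [0.001 0.005] y [-0.114 -0.003  0.107]
top -0.04 48 x [-0.038  0.042] y [-0.116 -0.102  0.111]
top -0.03 148 x [-0.044  0.044] y [-0.118 -0.103  0.11 ]
side 70 [ 0.5771 -0.0622  0.0819] ((578.4668579101562, -76.61347961425781), (11.990808486938477, 94.39141845703125), 0.8720424771308899) [0.0724 0.0831 0.0865]
```

send_rows:
  targets:
    - {"translation": [0, 0, -3], "spin": 0, "jaw": 0.2}
    - {"translation": [0, 0, -7], "spin": 0, "jaw": 0.4}
    - {"translation": [0, 0, -11], "spin": 0, "jaw": 0.5}
    - {"translation": [0, 0, -15], "spin": 0, "jaw": 0.5}
    - {"translation": [-3, 0, -17], "spin": 0, "jaw": 0.5}

```text
time: 17.0
tool_pos: [0.5736, -0.0749, 0.2293]
tool_rot: [3.14, -0.007, -0.117]
contact_force: [0.8, 0.1, 0.9]
opening: 0.0359
grip_force: 0.0
```

```bash
python3 - <<'E'
from h import *
s=st(); print(s["tool_pos"])
im,d=read_camera("side"); P=cloud("side",d); c,sn=np.cos(.017),np.sin(.017); q=P-[.578,-.0762,.024]
b=np.stack([q[...,0]*c+q[...,1]*sn,-q[...,0]*sn+q[...,1]*c,q[...,2]],-1)
k=(abs(b[...,0])<.03)&(abs(b[...,1])<.08)&(b[...,2]>-.01)&(b[...,2]<.08)&(d>0)
np.save("rk.npy",b[k])
for z in np.arange(0,.07,.006):
    w=b[k&(abs(b[...,2]-z)<.003)]
    print(round(z,3),len(w),"x",np.round(np.percentile(w[:,0],[5,95]),3) if len(w) else '', "yhist",np.histogram(w[:,1],np.arange(-.08,.081,.01))[0])
for z in np.arange(.008,.05,.006):
    w=b[k&(abs(b[...,2]-z)<.003)&(abs(b[...,1])<.047)&(abs(b[...,0])<.012)]; print(round(z,3),np.round(w[:,:2],3).tolist()[:14])
E
```

```text
[ 0.57361753 -0.07486721  0.22925492]
0.0 83 x [-0.029  0.028] yhist [13 10  7  7 10  4 10  7  8  5  2  0  0  0  0  0]
0.006 82 x [-0.02   0.022] yhist [ 0  0  1  5  9  8 17 10 17 11  4  0  0  0  0  0]
0.012 16 x [-0.011 -0.003] yhist [0 0 0 4 0 2 3 0 4 0 3 0 0 0 0 0]
0.018 20 x [-0.009 -0.001] yhist [0 1 5 1 2 1 2 0 3 1 0 1 3 0 0 0]
0.024 12 x [-0.004  0.003] yhist [0 1 0 0 2 1 2 0 1 0 0 1 4 0 0 0]
0.03 13 x [-0.005  0.005] yhist [0 0 0 0 3 1 1 1 1 0 0 0 6 0 0 0]
0.036 9 x [-0.005  0.003] yhist [0 0 0 0 2 0 0 0 0 0 0 0 7 0 0 0]
0.042 8 x [-0.005  0.004] yhist [0 0 0 0 1 1 0 0 0 0 0 4 2 0 0 0]
0.048 5 x [-0.005  0.005] yhist [0 0 0 0 0 0 0 0 0 0 0 0 5 0 0 0]
0.054 11 x [-0.006  0.007] yhist [0 0 0 0 0 2 0 1 0 0 2 0 6 0 0 0]
0.06 60 x [-0.005  0.005] yhist [0 0 0 1 7 6 4 8 7 6 8 6 6 1 0 0]
0.066 2 x [-0.002 -0.001] yhist [0 0 0 0 0 0 0 1 0 0 0 1 0 0 0 0]
0.008 [[-0.006, -0.047], [-0.007, -0.042], [-0.011, -0.037], [-0.008, -0.03], [-0.011, -0.03], [-0.006, -0.021], [-0.009, -0.023], [-0.004, -0.012], [-0.007, -0.015], [-0.009, -0.019], [-0.01, -0.011], [-0.011, -0.004], [-0.003, 0.005
[... 444 characters left out ...]
, [-0.001, 0.041], [-0.004, 0.043]]
0.026 [[-0.005, -0.032], [-0.002, -0.03], [-0.003, -0.019], [-0.002, -0.002], [-0.003, 0.006], [0.005, 0.04], [0.005, 0.044], [0.002, 0.041], [-0.001, 0.043], [-0.004, 0.04], [0.005, 0.044], [-0.001, 0.042]]
0.032 [[-0.002, -0.03], [-0.005, -0.033], [-0.002, -0.029], [-0.003, 0.008], [0.005, 0.041], [-0.001, 0.042], [-0.004, 0.041], [0.001, 0.045], [-0.001, 0.042], [-0.005, 0.047]]
0.038 [[-0.004, -0.034], [-0.005, -0.031], [0.005, 0.041], [-0.001, 0.04], [-0.004, 0.04], [0.005, 0.044], [0.001, 0.045], [-0.001, 0.041], [-0.004, 0.041], [0.001, 0.045]]
0.044 [[-0.004, -0.037], [-0.005, -0.029], [0.005, 0.042], [0.002, 0.04], [-0.001, 0.04], [-0.005, 0.044]]
```

```bash
python3 -c "
from h import *
print(box(.0555,-.003)); goto(*box(.0555,-.003),.036,BY)"
```

```text
[ 0.60380776 -0.07873903]
t 17.05 at [ 0.5691 -0.0739  0.2314] yaw -0.1167 F [0.5 0.6 2.4] -> cm [ 3.39  0.06 19.56] spin -0.209364778502096
```

send_rows:
  targets:
    - {"translation": [3.4, 0, 0], "spin": -0.2, "jaw": 0.54}
    - {"translation": [3.4, 0, 4], "spin": -0.2, "jaw": 0.54}
    - {"translation": [3.4, 0, 8], "spin": -0.2, "jaw": 0.54}
    - {"translation": [3.4, 0, 11], "spin": -0.2, "jaw": 0.54}
    - {"translation": [3.4, 0, 12.5], "spin": -0.2, "jaw": 0.54}

```text
time: 17.55
tool_pos: [0.6025, -0.0776, 0.0971]
tool_rot: [-3.141, 0.006, -0.114]
contact_force: [0.6, 0.6, 0.6]
opening: 0.0498
grip_force: 0.0
```

send_rows:
  targets:
    - {"translation": [0, 0, 0], "spin": 0, "jaw": 0.54}
    - {"translation": [0, 0, 0], "spin": 0, "jaw": 0.54}
    - {"translation": [0, 0, 0], "spin": 0, "jaw": 0.54}
    - {"translation": [0, 0, 0], "spin": 0, "jaw": 0.54}
    - {"translation": [0, 0, 0], "spin": 0, "jaw": 0.54}

```text
time: 18.05
tool_pos: [0.6051, -0.0782, 0.1016]
tool_rot: [3.141, -0.002, -0.114]
contact_force: [0.2, 0.1, 0.1]
opening: 0.0494
grip_force: 0.0
```

```bash
python3 -c "
from h import *
goto(*box(.0555,-.003),.036,BY); print(st()['opening'])"
```

```text
t 18.05 at [ 0.6051 -0.0782  0.1016] yaw -0.1137 F [0.2 0.1 0.1] -> cm [-0.13  0.07  6.56] spin -0.03919153778822776
0.04937636871736907
```

Slow descent, watching force.

send_rows:
  targets:
    - {"translation": [-0.1, 0, 0.7], "spin": 0, "jaw": 0.54}
    - {"translation": [-0.1, 0, 1.4], "spin": 0, "jaw": 0.54}
    - {"translation": [-0.1, 0, 2.1], "spin": 0, "jaw": 0.54}
    - {"translation": [-0.1, 0, 2.8], "spin": 0, "jaw": 0.54}
    - {"translation": [-0.1, 0, 3.3], "spin": 0, "jaw": 0.54}

```text
time: 18.55
tool_pos: [0.6033, -0.0779, 0.0665]
tool_rot: [-3.141, 0.001, -0.114]
contact_force: [-0.6, -0.3, 0.6]
opening: 0.0494
grip_force: 0.0
```

send_rows:
  targets:
    - {"translation": [0, 0, 0.7], "spin": 0, "jaw": 0.54}
    - {"translation": [0, 0, 1.4], "spin": 0, "jaw": 0.54}
    - {"translation": [0, 0, 2.1], "spin": 0, "jaw": 0.54}
    - {"translation": [0, 0, 2.8], "spin": 0, "jaw": 0.54}
    - {"translation": [0, 0, 3.2], "spin": 0, "jaw": 0.54}

```text
time: 19.05
tool_pos: [0.6033, -0.0779, 0.0347]
tool_rot: [-3.142, 0.001, -0.114]
contact_force: [-1.0, -0.2, -0.7]
opening: 0.0495
grip_force: 0.0
```

send_rows:
  targets:
    - {"translation": [-0.2, 0, 0], "spin": 0, "jaw": 0.54}
    - {"translation": [-0.5, 0, 0], "spin": 0, "jaw": 0.54}
    - {"translation": [-0.8, 0, 0], "spin": 0, "jaw": 0.54}
    - {"translation": [-1.1, 0, 0], "spin": 0, "jaw": 0.54}
    - {"translation": [-1.4, 0, 0], "spin": 0, "jaw": 0.54}

```text
time: 19.55
tool_pos: [0.5899, -0.0765, 0.0361]
tool_rot: [3.141, -0.001, -0.114]
contact_force: [1.4, 0.5, -0.2]
opening: 0.0497
grip_force: 0.8
```

```bash
python3 -c "
from h import *
s=st(); print(s['tool_pos'],s['contact_force'],s['torque']); bar(hi=.1,xr=(-.04,.05))"
```

```text
[ 0.58990914 -0.07645368  0.03606   ] [ 1.42406393  0.50634197 -0.18031821] [-0.00928027 -0.18737682  0.02177724]
side 21 [ 0.5732 -0.0782  0.081 ] ((578.5531616210938, -52.705535888671875), (129.5279541015625, 24.375146865844727), 73.13189697265625) [0.0685 0.0808 0.0989]
```

send_rows:
  targets:
    - {"translation": [-0.3, 0, 0], "spin": 0, "jaw": 0.54}
    - {"translation": [-0.6, 0, 0], "spin": 0, "jaw": 0.54}
    - {"translation": [-0.9, 0, 0], "spin": 0, "jaw": 0.54}
    - {"translation": [-1.2, 0, 0], "spin": 0, "jaw": 0.54}
    - {"translation": [-1.5, 0, 0], "spin": 0, "jaw": 0.54}

```text
time: 20.1
tool_pos: [0.5747, -0.0747, 0.0357]
tool_rot: [3.141, -0.0, -0.114]
contact_force: [2.4, -0.0, 1.6]
opening: 0.0498
grip_force: 1.2
```

send_rows:
  targets:
    - {"translation": [-0.3, 0, 0], "spin": 0, "jaw": 0.54}
    - {"translation": [-0.6, 0, 0], "spin": 0, "jaw": 0.54}
    - {"translation": [-0.9, 0, 0], "spin": 0, "jaw": 0.54}
    - {"translation": [-1.2, 0, 0], "spin": 0, "jaw": 0.54}
    - {"translation": [-1.4, 0, 0], "spin": 0, "jaw": 0.54}

```text
time: 20.6
tool_pos: [0.5606, -0.073, 0.0356]
tool_rot: [3.142, 0.0, -0.114]
contact_force: [2.0, -0.2, 1.9]
opening: 0.0496
grip_force: 1.1
```

```bash
python3 -c "
from h import *
s=st(); print(s['tool_pos'],s['contact_force'],s['torque']); bar(hi=.1,xr=(-.04,.02))"
```

```text
[ 0.56057166 -0.07304501  0.0355648 ] [ 2.01880949 -0.20855257  1.88792188] [-0.02218724 -0.3042273   0.01782641]
side 16 [ 0.5514 -0.0565  0.0814] ((554.91015625, -50.48406219482422), (125.80510711669922, 27.81555938720703), 81.15767669677734) [0.0682 0.0793 0.0987]
```

send_rows:
  targets:
    - {"translation": [0.4, 0, 0], "spin": 0, "jaw": 0.54}
    - {"translation": [0.8, 0, 0], "spin": 0, "jaw": 0.54}
    - {"translation": [0.8, 0, 0], "spin": 0, "jaw": 0.54}
    - {"translation": [0.8, 0, -2], "spin": 0, "jaw": 0.54}
    - {"translation": [0.8, 0, -5], "spin": 0, "jaw": 0.54}

```text
time: 21.15
tool_pos: [0.5673, -0.0736, 0.0841]
tool_rot: [-3.141, 0.005, -0.114]
contact_force: [-0.0, 0.4, -0.8]
opening: 0.0494
grip_force: 0.0
```

send_rows:
  targets:
    - {"translation": [0, 0, -4], "spin": 0, "jaw": 0.54}
    - {"translation": [-2, 0, -8], "spin": 0, "jaw": 0.54}
    - {"translation": [-7, 0, -12], "spin": 0, "jaw": 0.54}
    - {"translation": [-12, 0, -14], "spin": -8, "jaw": 0.54}
    - {"translation": [-16, 0, -14], "spin": -16, "jaw": 0.54}

```text
time: 21.65
tool_pos: [0.4157, -0.0566, 0.2267]
tool_rot: [3.14, -0.003, 0.171]
contact_force: [0.1, 0.2, 0.5]
opening: 0.0495
grip_force: 0.0
```

```bash
python3 -c "
from h import *
s=st(); print(s['tool_pos'],s['tool_rot'][2],s['contact_force']); bar('side',hi=.1,xr=(-.05,.06));bar('top',hi=.1,xr=(-.05,.06)); lid()"
```

```text
[ 0.41565243 -0.05663697  0.22666562] 0.17137086085164022 [0.05016241 0.1963713  0.49188824]
side 85 [ 0.5415 -0.0649  0.0819] ((550.65185546875, -87.92768859863281), (132.5332489013672, 33.87638473510742), 83.88823699951172) [0.0702 0.0837 0.0863]
top 83 [ 0.5421 -0.0731  0.0858] ((542.3036499023438, -72.73321533203125), (88.6950912475586, 11.933513641357422), 83.74624633789062) [0.0808 0.0859 0.0909]
[(-0.12, 124, 0.301, 0.392), (-0.1, 55, 0.066, 0.069), (-0.08, 51, 0.064, 0.067), (-0.06, 26, 0.089, 0.09), (-0.04, 0), (-0.02, 0), (0.0, 9, 0.07, 0.085), (0.02, 0), (0.04, 1, 0.085, 0.085), (0.06, 0), (0.08, 0), (0.1, 187, 0.116, 0.145)]
```

```bash
python3 -c "
from h import *
goto(.542,-.072,.2,1.462)"
```

```text
t 21.8 at [ 0.4139 -0.056   0.2255] yaw 0.1652 F [ 1.6  0.4 -0.1] -> cm [12.37  3.69  2.55] spin -74.30226201795315
```

send_rows:
  targets:
    - {"translation": [0, 0, 0], "spin": -8, "jaw": 0.5}
    - {"translation": [0, 0, 0], "spin": -16, "jaw": 0.5}
    - {"translation": [0, 0, 0], "spin": -24, "jaw": 0.5}
    - {"translation": [0, 0, 0], "spin": -32, "jaw": 0.5}
    - {"translation": [0, 0, 0], "spin": -40, "jaw": 0.5}

```text
time: 22.3
tool_pos: [0.4172, -0.0568, 0.2243]
tool_rot: [-3.141, 0.0, 0.868]
contact_force: [0.0, -0.1, -0.3]
opening: 0.0462
grip_force: 0.0
```

send_rows:
  targets:
    - {"translation": [0, 0, 0], "spin": -8, "jaw": 0.5}
    - {"translation": [0, 0, 0], "spin": -16, "jaw": 0.5}
    - {"translation": [0, 0, 0], "spin": -24, "jaw": 0.5}
    - {"translation": [0, 0, 0], "spin": -32, "jaw": 0.5}
    - {"translation": [0, 0, 0], "spin": -34, "jaw": 0.5}

```text
time: 22.8
tool_pos: [0.4172, -0.0568, 0.2243]
tool_rot: [-3.141, -0.0, 1.46]
contact_force: [0.1, 0.7, -0.2]
opening: 0.0463
grip_force: 0.0
```

```bash
python3 -c "
from h import *
goto(.542,-.072,.2,1.462)"
```

```text
t 22.8 at [ 0.4172 -0.0568  0.2243] yaw 1.4601 F [ 0.1  0.7 -0.2] -> cm [-0.14 12.58  2.43] spin -0.10624692264303309
```

send_rows:
  targets:
    - {"translation": [0, 4.2, 0], "spin": 0, "jaw": 0.5}
    - {"translation": [-0.1, 8.4, 1], "spin": 0, "jaw": 0.5}
    - {"translation": [-0.1, 12.6, 3], "spin": 0, "jaw": 0.5}
    - {"translation": [-0.1, 12.6, 7], "spin": 0, "jaw": 0.5}
    - {"translation": [-0.1, 12.6, 11], "spin": 0, "jaw": 0.5}

```text
time: 23.3
tool_pos: [0.5433, -0.0721, 0.1125]
tool_rot: [3.141, 0.0, 1.456]
contact_force: [-0.4, -0.3, -0.8]
opening: 0.0461
grip_force: 0.0
```

send_rows:
  targets:
    - {"translation": [0, 0, 1], "spin": 0, "jaw": 0.5}
    - {"translation": [0, 0, 2], "spin": 0, "jaw": 0.5}
    - {"translation": [0, 0, 3], "spin": 0, "jaw": 0.5}
    - {"translation": [0, 0, 4], "spin": 0, "jaw": 0.5}
    - {"translation": [0, 0, 5.2], "spin": 0, "jaw": 0.5}

```text
time: 23.8
tool_pos: [0.5421, -0.0721, 0.0634]
tool_rot: [3.139, 0.001, 1.457]
contact_force: [0.1, -1.2, -0.1]
opening: 0.0461
grip_force: 0.0
```

```bash
python3 -c "
from h import *
goto(.542,-.072,.061,1.462);bar('top',hi=.1,xr=(-.04,.06))"
```

```text
t 23.8 at [ 0.5421 -0.0721  0.0634] yaw 1.4569 F [ 0.1 -1.2 -0.1] -> cm [ 0.01 -0.01  0.24] spin -0.29109069502878243h.py:47: RuntimeWarning: Mean of empty slice.
  m=P[k]; print(n,len(m),np.round(m.mean(0),4),cv2.minAreaRect((m[:,:2]*1000).astype(np.float32)),np.round(np.percentile(m[:,2],[5,50,95]),4)); return b,P,k
  ret = um.true_divide(
Traceback (most recent call last):
  File "h.py", line 47, in bar
    m=P[k]; print(n,len(m),np.round(m.mean(0),4),cv2.minAreaRect((m[:,:2]*1000).astype(np.float32)),np.round(np.percentile(m[:,2],[5,50,95]),4)); return b,P,k
                                                                                                             ~~~~~~~~~~~~~^^^^^^^^^^^^^^^^^^
IndexError: index -1 is out of bounds for axis 0 with size 0
```

Close with a firm grip (40 N), lowering 2 mm more.

send_rows:
  targets:
    - {"translation": [0, 0, 0.2], "spin": 0, "jaw": 0.3}
    - {"translation": [0, 0, 0.2], "spin": 0, "jaw": 0.2}
    - {"translation": [0, 0, 0.2], "spin": 0, "jaw": 0.1}
    - {"translation": [0, 0, 0.2], "spin": 0, "jaw": 0}
    - {"translation": [0, 0, 0.2], "spin": 0, "jaw": 0}
  force: 40

```text
time: 24.35
tool_pos: [0.5417, -0.072, 0.0613]
tool_rot: [3.14, 0.0, 1.457]
contact_force: [-1.1, 0.5, -1.9]
opening: 0.0116
grip_force: 40.0
```

send_rows:
  targets:
    - {"translation": [0, 0, 0], "spin": 0, "jaw": 0}
    - {"translation": [0, 0, 0], "spin": 0, "jaw": 0}
    - {"translation": [0, 0, 0], "spin": 0, "jaw": 0}
    - {"translation": [0, 0, -0.5], "spin": 0, "jaw": 0}
    - {"translation": [0, 0, -1], "spin": 0, "jaw": 0}

```text
time: 24.85
tool_pos: [0.5402, -0.0716, 0.0704]
tool_rot: [-3.139, -0.0, 1.457]
contact_force: [0.5, -0.8, -3.0]
opening: 0.0115
grip_force: 40.0
```

send_rows:
  targets:
    - {"translation": [0, 0, -2], "spin": 0, "jaw": 0}
    - {"translation": [0, 0, -5], "spin": 0, "jaw": 0}
    - {"translation": [0, 0, -8], "spin": 0, "jaw": 0}
    - {"translation": [0, 0, -11], "spin": 0, "jaw": 0}
    - {"translation": [0, 0, -13], "spin": 0, "jaw": 0}

```text
time: 25.35
tool_pos: [0.5412, -0.0718, 0.203]
tool_rot: [3.14, 0.0, 1.457]
contact_force: [0.2, -0.2, -3.4]
opening: 0.0117
grip_force: 40.0
```

```bash
python3 -c "
from h import *
print(st()['contact_force'],st()['opening']);goto(.527,.305,.2,.074+np.pi/2)"
```

```text
[ 0.18146341 -0.20237364 -3.37016821] 0.011728026163246514
t 25.35 at [ 0.5412 -0.0718  0.203 ] yaw 1.4572 F [ 0.2 -0.2 -3.4] -> cm [37.28 -5.68  0.28] spin -10.751255169391488
```

send_rows:
  targets:
    - {"translation": [3, -0.5, 0], "spin": 0, "jaw": 0}
    - {"translation": [7, -1, 0], "spin": 0, "jaw": 0}
    - {"translation": [11, -1.7, 0], "spin": 0, "jaw": 0}
    - {"translation": [15, -2.3, 0], "spin": 0, "jaw": 0}
    - {"translation": [19, -2.9, 0], "spin": 0, "jaw": 0}

```text
time: 25.85
tool_pos: [0.533, 0.1217, 0.2007]
tool_rot: [-3.141, 0.0, 1.457]
contact_force: [0.2, 0.2, -2.8]
opening: 0.0117
grip_force: 40.0
```

send_rows:
  targets:
    - {"translation": [4, -0.6, 0], "spin": -3, "jaw": 0}
    - {"translation": [8, -1.2, 0], "spin": -6, "jaw": 0}
    - {"translation": [12, -1.8, 0], "spin": -9, "jaw": 0}
    - {"translation": [16, -2.4, 0], "spin": -10.8, "jaw": 0}
    - {"translation": [18.3, -2.8, 0], "spin": -10.8, "jaw": 0}

```text
time: 26.35
tool_pos: [0.5256, 0.308, 0.2004]
tool_rot: [-3.14, -0.0, 1.649]
contact_force: [0.1, -0.9, -3.2]
opening: 0.0114
grip_force: 40.0
```

send_rows:
  targets:
    - {"translation": [0, 0, 2], "spin": 0, "jaw": 0}
    - {"translation": [0, 0, 4], "spin": 0, "jaw": 0}
    - {"translation": [0, 0, 5], "spin": 0, "jaw": 0}
    - {"translation": [0, 0, 5], "spin": 0, "jaw": 0}
    - {"translation": [0, 0, 5], "spin": 0, "jaw": 0}

```text
time: 26.85
tool_pos: [0.5271, 0.3051, 0.1513]
tool_rot: [3.141, -0.0, 1.645]
contact_force: [-0.5, 0.3, -2.8]
opening: 0.0119
grip_force: 40.0
```

```bash
python3 - <<'E'
from h import *
s=st();goto(.527,.305,.095,.074+np.pi/2); t=s["tool_pos"]
for n in("side","top"):
    im,d=read_camera(n); np.savez(n+"2.npz",im=im,d=d); P=cloud(n,d); a=s["tool_rot"][2]-np.pi/2; q=P-t; c,sn=np.cos(a),np.sin(a)
    b=np.stack([q[...,0]*c+q[...,1]*sn,-q[...,0]*sn+q[...,1]*c,q[...,2]],-1)
    for lo,hi,nm in((-.045,-.012,"sleeve/plate"),(.006,.03,"bar")):
        k=(abs(b[...,0])<.05)&(abs(b[...,1])<.1)&(b[...,2]>lo)&(b[...,2]<hi)&(d>0); w=b[k]
        if len(w)<6: continue
        print(n,nm,len(w),w.min(0).round(4),w.max(0).round(4),cv2.minAreaRect((w[:,:2]*1000).astype(np.float32)))
        if nm[0]=="s":
            for sg in(-1,1):
                e=w[(w[:,1]*sg>.04)&(w[:,2]>-.032)]
                if len(e): print("  end",sg,len(e),e.min(0).round(4),e.max(0).round(4))
E
```

```text
t 26.85 at [0.5271 0.3051 0.1513] yaw 1.6451 F [-0.5  0.3 -2.8] -> cm [-0.01 -0.01  5.63] spin 0.019572313452771464
side sleeve/plate 470 [-0.0229 -0.0412 -0.0385] [ 0.0231  0.0738 -0.0123] ((0.069427490234375, 16.244384765625), (115.02369689941406, 45.95335006713867), 89.90950775146484)
  end -1 1 [-0.0227 -0.0412 -0.0317] [-0.0227 -0.0412 -0.0317]
  end 1 148 [-0.0229  0.04   -0.032 ] [ 0.0221  0.0738 -0.0123]
side bar 259 [-0.0231 -0.0302  0.0062] [0.0223 0.0498 0.0297] ((0.6400936841964722, 9.719612121582031), (41.406768798828125, 72.66043090820312), 27.386823654174805)
top sleeve/plate 149 [-0.0222 -0.0705 -0.0376] [ 0.0225 -0.0034 -0.0121] ((-0.2967853546142578, -36.634178161621094), (67.72247314453125, 42.743507385253906), 86.96311950683594)
  end -1 53 [-0.022  -0.0705 -0.0316] [ 0.0168 -0.0409 -0.0121]
top bar 35 [-0.0056 -0.0459  0.0081] [ 0.0069 -0.0054  0.0294] ((0.6884360313415527, -25.583087921142578), (40.579833984375, 10.8306303024292), 86.79383087158203)
```

```bash
python3 - <<'E'
from h import *
a=.074; c,sn=np.cos(a),np.sin(a)
for n in("top","side"):
    d=np.load(n+"0.npz")["d"]; P=cloud(n,d); q=P-[.5268,.3045,0]
    b=np.stack([q[...,0]*c+q[...,1]*sn,-q[...,0]*sn+q[...,1]*c,q[...,2]],-1)
    k=(abs(b[...,0])<.07)&(abs(b[...,1])<.12)&(b[...,2]>.0085)&(b[...,2]<.03)
    k=cv2.morphologyEx(k.astype(np.uint8),cv2.MORPH_OPEN,np.ones((3,3)))>0
    w=b[k]; print(n,len(w),w.min(0).round(4),w.max(0).round(4),cv2.minAreaRect((w[:,:2]*1000).astype(np.float32)))
    k=(abs(b[...,0])<.04)&(abs(b[...,1])<.08)&(b[...,2]>.022)&(b[...,2]<.06)
    for sg in(-1,1):
        e=b[k&(b[...,1]*sg>0)]; print("  pintle",sg,len(e),e.mean(0).round(4) if len(e) else '',e.min(0).round(4) if len(e) else '',e.max(0).round(4) if len(e) else '')
# rack: side camera profile of +y sleeve by height / x
d=np.load("side2.npz")["d"]; P=cloud("side",d); q=P-[.5271,.3051,.1513]; 
b=np.stack([q[...,0]*c+q[...,1]*sn,-q[...,0]*sn+q[...,1]*c,q[...,2]],-1)
for x in np.arange(-.012,.013,.004):
    k=(abs(b[...,0]-x)<.002)&(b[...,1]>.04)&(b[...,1]<.08)&(b[...,2]>-.036)&(b[...,2]<-.018); print(round(x,3),k.sum(),np.round(np.percentile(b[k][:,1],[10,50,90]),4) if k.sum() else '')
w=b[(b[...,1]>.055)&(b[...,1]<.08)&(b[...,2]>-.04)&(b[...,2]<-.012)]; print("sleeve x",np.percentile(w[:,0],[0,2,98,100]).round(4))
E
```

```text
top 947 [-0.0473 -0.0963  0.0085] [0.0481 0.095  0.0293] ((0.35428619384765625, -0.6575775146484375), (191.12274169921875, 95.43647003173828), 89.81576538085938)
  pintle -1 6 [-0.0009 -0.0601  0.0357] [-0.0028 -0.0623  0.0279] [ 0.0011 -0.0566  0.0454]
  pintle 1 13 [0.     0.0564 0.0308] [-0.0068  0.0497  0.0226] [0.0077 0.066  0.0423]
side 2034 [-0.0473 -0.0942  0.0085] [0.0487 0.0985 0.0299] ((0.754180908203125, 2.0902786254882812), (95.9073715209961, 192.72866821289062), 0.046130698174238205)
  pintle -1 21 [ 0.0008 -0.0531  0.0326] [-0.0017 -0.0577  0.0226] [ 0.0036 -0.0497  0.0434]
  pintle 1 29 [0.0006 0.0624 0.0331] [-0.0026  0.0571  0.0229] [0.0048 0.0669 0.0437]
-0.012 14 [0.043  0.0497 0.0658]
-0.008 12 [0.0654 0.0688 0.0711]
-0.004 21 [0.0426 0.0698 0.0718]
0.0 15 [0.0511 0.0535 0.0707]
0.004 18 [0.0507 0.0696 0.0716]
0.008 12 [0.0652 0.0676 0.0686]
0.012 5 [0.043  0.047  0.0491]
sleeve x [-0.0106 -0.0106  0.3738  0.3747]
```

send_rows:
  targets:
    - {"translation": [-0.08, 0, 1.5], "spin": 0, "jaw": 0}
    - {"translation": [-0.08, 0, 3], "spin": 0, "jaw": 0}
    - {"translation": [-0.08, 0, 4.5], "spin": 0, "jaw": 0}
    - {"translation": [-0.08, 0, 5.5], "spin": 0, "jaw": 0}
    - {"translation": [-0.08, 0, 6.2], "spin": 0, "jaw": 0}

```text
time: 27.45
tool_pos: [0.5271, 0.3044, 0.0886]
tool_rot: [3.141, 0.0, 1.645]
contact_force: [0.2, 0.4, -3.9]
opening: 0.0117
grip_force: 40.0
```

send_rows:
  targets:
    - {"translation": [0, 0, 0.2], "spin": 0, "jaw": 0}
    - {"translation": [0, 0, 0.5], "spin": 0, "jaw": 0}
    - {"translation": [0, 0, 0.8], "spin": 0, "jaw": 0}
    - {"translation": [0, 0, 1.1], "spin": 0, "jaw": 0}
    - {"translation": [0, 0, 1.3], "spin": 0, "jaw": 0}

```text
time: 27.95
tool_pos: [0.5269, 0.3044, 0.0757]
tool_rot: [3.142, 0.0, 1.646]
contact_force: [-0.5, 0.6, -3.1]
opening: 0.0119
grip_force: 40.0
```

send_rows:
  targets:
    - {"translation": [0, 0, 0.3], "spin": 0, "jaw": 0}
    - {"translation": [0, 0, 0.6], "spin": 0, "jaw": 0}
    - {"translation": [0, 0, 1.0], "spin": 0, "jaw": 0}
    - {"translation": [0, 0, 1.4], "spin": 0, "jaw": 0}
    - {"translation": [0, 0, 1.7], "spin": 0, "jaw": 0}

```text
time: 28.45
tool_pos: [0.5268, 0.3044, 0.0582]
tool_rot: [-3.141, 0.0, 1.646]
contact_force: [0.4, -0.5, -3.4]
opening: 0.0116
grip_force: 40.0
```

send_rows:
  targets:
    - {"translation": [0, 0, 0.1], "spin": 0, "jaw": 0}
    - {"translation": [0, 0, 0.2], "spin": 0, "jaw": 0}
    - {"translation": [0, 0, 0.3], "spin": 0, "jaw": 0}
    - {"translation": [0, 0, 0.35], "spin": 0, "jaw": 0}
    - {"translation": [0, 0, 0.4], "spin": 0, "jaw": 0}

```text
time: 28.95
tool_pos: [0.527, 0.3045, 0.0549]
tool_rot: [3.141, -0.0, 1.646]
contact_force: [0.0, -0.5, 0.0]
opening: 0.0117
grip_force: 40.0
```

send_rows:
  targets:
    - {"translation": [0, 0, 0.05], "spin": 0, "jaw": 0}
    - {"translation": [0, 0, 0.05], "spin": 0, "jaw": 0.15}
    - {"translation": [0, 0, 0.05], "spin": 0, "jaw": 0.3}
    - {"translation": [0, 0, 0.05], "spin": 0, "jaw": 0.4}
    - {"translation": [0, 0, 0.05], "spin": 0, "jaw": 0.4}

```text
time: 29.45
tool_pos: [0.5269, 0.3045, 0.0544]
tool_rot: [3.141, -0.0, 1.646]
contact_force: [-0.5, -0.5, -0.7]
opening: 0.0329
grip_force: 0.0
```

send_rows:
  targets:
    - {"translation": [0, 0, 0], "spin": 0, "jaw": 0.4}
    - {"translation": [0, 0, -1], "spin": 0, "jaw": 0.4}
    - {"translation": [0, 0, -3], "spin": 0, "jaw": 0.4}
    - {"translation": [0, 0, -6], "spin": 0, "jaw": 0.4}
    - {"translation": [0, 0, -10], "spin": 0, "jaw": 0.4}

```text
time: 29.95
tool_pos: [0.526, 0.304, 0.1545]
tool_rot: [-3.139, 0.001, 1.646]
contact_force: [0.8, -0.1, -0.2]
opening: 0.0368
grip_force: 0.0
```

send_rows:
  targets:
    - {"translation": [0, 0, -4], "spin": 0, "jaw": 0.4}
    - {"translation": [-4, 0, -6], "spin": 0, "jaw": 0.4}
    - {"translation": [-8, -4, -6], "spin": 0, "jaw": 0.4}
    - {"translation": [-12, -8, -6], "spin": 0, "jaw": 0.4}
    - {"translation": [-16, -12, -6], "spin": 0, "jaw": 0.4}

```text
time: 30.45
tool_pos: [0.4307, 0.1496, 0.215]
tool_rot: [3.14, 0.0, 1.646]
contact_force: [-0.4, -0.7, 0.7]
opening: 0.0367
grip_force: 0.0
```

```bash
python3 - <<'E'
from h import *
print(st()["tool_pos"],st()["contact_force"])
a=.074; c,sn=np.cos(a),np.sin(a)
for n in("top","side"):
    im,d=read_camera(n); P=cloud(n,d); q=P-[.527,.304,0]
    b=np.stack([q[...,0]*c+q[...,1]*sn,-q[...,0]*sn+q[...,1]*c,q[...,2]],-1)
    k=(abs(b[...,0])<.025)&(abs(b[...,1])<.08)&(b[...,2]>.062)&(b[...,2]<.1); w=b[k]
    print(n,len(w),cv2.minAreaRect((w[:,:2]*1000).astype(np.float32)),np.percentile(w[:,2],[5,50,95]).round(4))
    for y in(-.03,0,.03): print(y,np.percentile(w[abs(w[:,1]-y)<.012][:,2],[50,90]).round(4))
    d0=np.load(n+"0.npz")["d"]; P0=cloud(n,d0); 
    for nm,(u,v) in dict(mug=(143,145),cup=(372,225),weight=(193,147),tape=(369,181)).items():
        if n=="top": print(nm,np.abs(d[v-8:v+9,u-8:u+9]-d0[v-8:v+9,u-8:u+9]).mean().round(4))
lid("top"); lid("side")
E
```

```text
[0.43073704 0.14957266 0.21498031] [-0.38150626 -0.66532999  0.68737082]
top 84 ((-0.05498170852661133, 0.1828155517578125), (11.986406326293945, 88.86602783203125), 0.16830891370773315) [0.0754 0.0795 0.0836]
-0.03 [0.0799 0.0835]
0 [0.0794 0.0823]
0.03 [0.0796 0.0825]
mug 0.003
cup 0.0303
weight 0.0077
tape 0.0311
side 163 ((-0.042757511138916016, 3.120891571044922), (12.022095680236816, 94.0521240234375), 0.14472734928131104) [0.0654 0.0782 0.081 ]
-0.03 [0.0781 0.08  ]
0 [0.0787 0.0805]
0.03 [0.0784 0.0807]
[(-0.12, 63, 0.067, 0.071), (-0.1, 63, 0.067, 0.071), (-0.08, 62, 0.067, 0.071), (-0.06, 44, 0.089, 0.093), (-0.04, 3, 0.084, 0.091), (-0.02, 5, 0.074, 0.088), (0.0, 4, 0.075, 0.088), (0.02, 4, 0.085, 0.088), (0.04, 4, 0.079, 0.085), (0.06, 5, 0.077, 0.087), (0.08, 4, 0.086, 0.09), (0.1, 101, 0.114, 0.142)]
[(-0.12, 57, 0.065, 0.067), (-0.1, 51, 0.066, 0.069), (-0.08, 55, 0.064, 0.067), (-0.06, 25, 0.088, 0.09), (-0.04, 0), (-0.02, 0), (0.0, 0), (0.02, 0), (0.04, 0), (0.06, 0), (0.08, 0), (0.1, 187, 0.116, 0.144)]
```

```bash
python3 - <<'E'
from h import *
im,d=read_camera("top"); z=np.load("top0.npz")
for nm,(u,v) in dict(mug=(143,145),cup=(372,225),weight=(193,147),tape=(369,181)).items():
    s=np.s_[v-16:v+17,u-16:u+17]; D=np.abs(d[s]-z["d"][s]); sh=cv2.phaseCorrelate(*[cv2.cvtColor(i[s],cv2.COLOR_RGB2GRAY).astype(np.float32) for i in(z["im"],im)])
    print(nm,np.median(D).round(4),(d[s]==0).sum(),(z["d"][s]==0).sum(),np.round(sh[0],2),np.round(sh[1],2))
E
```

```text
mug 0.0028 7 3 [0.02 0.02] 1.0
cup 0.0027 7 7 [-0.01  0.03] 1.01
weight 0.0028 5 6 [-0.01 -0.01] 1.0
tape 0.0025 5 5 [ 0.01 -0.  ] 1.0
```

Nothing moved among the bystanders; the rack is home and level, and the lid is open.

```bash
python3 -c "
from h import *
print(job.hand_in())"
```

```text
the job is handed in; nothing more can be done
None
```

The job is handed in at about 30 s: the key was pressed gently, the lid was swung by hand to its stop and still stands open, the rack was slid forward in the box to clear the lid (tipping briefly on the first try) and now sits level and home on both pintles, and the mug, cup, weight and tape have not moved.

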